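Fetch the spice tin from behind the syrup bottles

ROBOT

A 6-joint arm with a two-finger parallel gripper is mounted at the origin on the work surface. World frame = base frame: x ahead of the robot, y to its left, z up, the work surface at z = 0. Lengths are in m, angles in degrees, forces in N, time in s.
With the tool pointing down it reaches from about 0.25 to 0.725 m from the base axis. Payload 9.7 kg.
Tool frame: the origin (TCP) lies midway between the tips of the shut fingers; the grasp point (between the pads) lies 19 mm behind it (bot.pinch_z is the distance from the TCP to the grasp point, in m); z points along the fingers, y is the direction in which the jaws open and shut (so a half turn about z gives the same grasp; the last joint's range is limited). The gripper opens to 85 mm and grips with 20 to 120 N. Pads are 22 mm wide; open, the fingers measure 114 mm over their backs; the gripper's body (76 mm by 85 mm) begins 54 mm behind the grasp point. The pads swing forward as they close: fully open they stand 13 mm farther back than shut.
Start: joints at [-72.651, 4.979, 10.078, 95.1, 0, 90], TCP at [0.164, -0.525, 0.231] pointing down, gripper open.
Joint ranges: [-179.16, 179.16], [-48.56, 103.87], [-65.8, 70.77], [-126.05, 130.52], [-82.76, 87.17], [-180, 180]. Speed limits (degrees/s): [127.2, 127.2, 147.25, 180, 180, 180].

INTERFACE

Orientations are given as [roll, pitch, yaw] about the fixed x, y, z axes, in that order (R = Rz(yaw) Ry(pitch) Rx(roll)).
In Python, from workcell import bot, imaging gives the robot as it stands.
- The arm moves only by the tool servo_tool, never from a script. Its argument "moves" is a list that holds one entry, the list of rows, each a list of 7 numbers: the turn, a rotation vector about the tool's x, y, z in rad, then the shift along the tool's x, y, z in cm, then the finger opening in cm, from 0 to 8.54. A call has 1 to 12 rows; each row shifts and turns the pose as measured when the row begins, along the tool's axes as they then stand; what a row does not reach is not made up. A row lasts 1/12 s, in which the tool goes at most 41.7 mm and 7.16 degrees, less where a joint would pass 70% of its speed; a pose out of reach is approached as far as the arm can. A call is refused whole if a number of a shift passes 4.17 or a number of a turn 0.125, either way. A call with a gripper value outside its range is refused whole. The fingers move at their own pace and stop on an object; "force" is the grip in N (left out, the last holds). Time passes only in rows, so rows that do not move let the fingers close. It gives the time, the measured TCP pose, the force and the opening at its end, in the units of the state.
- bot.get_obs(): the state, without advancing time (a new reading comes with each control period).
- imaging.camera(name): name is "side" or "top"; returns the picture (480x640x3 uint8, blue, green, red); there is no depth.
- imaging.calibration(name): a dict with "fx", "fy", "cx", "cy" (pixels), "camera_from_world" (4x4, takes a point from world to camera coordinates). Camera axes: x right, y down, z forward; pixel columns grow to the right and rows downward; lengths in m; the calibration is good to about 2 mm. A picture is of the moment at which its call begins. calibration takes no time and is no camera call.
- bot.job_done(): hands the job in, once; it reports no verdict.
The state is a dict: "time": time; "q": joint angles; "qd": joint speeds; "joint_efforts": joint torques, N m; "ee_pos": TCP position; "tcp_rot": TCP orientation; "wrist_force": force on the tool from outside, world axes, zero at the start; "torque": the same for the moment, N m; "opening": finger opening in m.
Only numpy, scipy, OpenCV 4.12 (cv2) and the standard library are available. Lean on these libraries where they do the work, as an engineer would, in place of code of your own. Each camera call takes 0.05 s, during which the arm holds its last target.

TASK

The spice tin with the black lid is needed on the scale, but it is hemmed in at the back of the caddy by the three syrup bottles. Stand all three bottles on the empty baking tray, then fetch the tin and stand it in the middle of the scale's pan, then put each bottle back in the caddy, centred on the drip mat of its cap's colour. Keep the bottles and the tin upright all the time and leave the ring cutter in the caddy where it is.

Things in the scene. Friction and masses are not known exactly. Their poses are not given: they have to be found in the camera images.
- bottle_red_mid (a point): White plastic syrup bottle with red screw cap and band, at the start upright on the red mat. Point: on its axis half-way up, z up. 152 mm tall, 0.3 kg. Body 56 mm across up to 90 mm above its base, then shoulder and neck; the cap, 38 mm across, spans 120 to 152 mm above the base (this point is 76 mm above the base). Can be lifted by the cap.
- bottle_green_mid (a point): White plastic syrup bottle with green screw cap and band, at the start upright on the green mat. Point: on its axis half-way up, z up. 152 mm tall, 0.3 kg. Body 56 mm across up to 90 mm above its base, then shoulder and neck; the cap, 38 mm across, spans 120 to 152 mm above the base (this point is 76 mm above the base). Can be lifted by the cap.
- bottle_blue_mid (a point): White plastic syrup bottle with blue screw cap and band, at the start upright on the blue mat. Point: on its axis half-way up, z up. 152 mm tall, 0.3 kg. Body 56 mm across up to 90 mm above its base, then shoulder and neck; the cap, 38 mm across, spans 120 to 152 mm above the base (this point is 76 mm above the base). Can be lifted by the cap.
- tin_mid (a point): Low round brass-coloured spice tin with black lid, 56 mm across, 50 mm tall, 0.2 kg; point: its centre. It stands on the caddy's floor (12 mm above the bench), its axis 66 mm from those of three bottles: one in front (towards the robot), one on either side. A wire rail 53 mm above the bench runs 36 mm behind its axis and along the caddy's sides.
- mat_red: Flat red silicone drip mat, a disc 72 mm across and 3 mm thick, fixed on the floor of the steel caddy (160 by 230 mm, open to the front): the place of the bottle with the red cap. Origin at the centre of its underside, 12 mm above the bench (its top at 15 mm); x points from the caddy's open front to its back, y to the caddy's left, z up.
- mat_green: Flat green silicone drip mat, a disc 72 mm across and 3 mm thick, fixed on the floor of the steel caddy (160 by 230 mm, open to the front): the place of the bottle with the green cap. Origin at the centre of its underside, 12 mm above the bench (its top at 15 mm); x points from the caddy's open front to its back, y to the caddy's left, z up.
- mat_blue: Flat blue silicone drip mat, a disc 72 mm across and 3 mm thick, fixed on the floor of the steel caddy (160 by 230 mm, open to the front): the place of the bottle with the blue cap. Origin at the centre of its underside, 12 mm above the bench (its top at 15 mm); x points from the caddy's open front to its back, y to the caddy's left, z up.
- tray: Empty dark baking tray lined with paper, fixed on the bench to one side of the caddy, the side area: 260 mm along its x, 180 mm along its y, rim 22 mm high, walls and floor 3 mm thick. Origin at the centre of its underside, on the bench, z up; the inner floor is 3 mm above it.
- scale_pan (a point): Bench scale, white with a round steel pan and a dark display, fixed on the bench on the other side of the caddy. The point is the centre of the pan's top face, 50 mm above the bench; the pan is flat, 140 mm across. It is rigid.
- cutter: Small copper-coloured ring cutter, 42 mm across and 30 mm tall, 0.05 kg, standing loose in the caddy's front left corner; not part of the job. Origin at the centre of its underside, z up.
There are look-alikes about, which are no part of the job. Leave any yellow look-alike of the part that bears bottle_red_mid alone.

How it is judged:
By the outcome, as a careful person would: the job done as asked, in the order asked, and still so for the second after the job is handed in, with the robot touching nothing.
It also fails if it takes over 149 s, if anything falls off the work surface, if the arm or the gripper's body presses on something with over 40 N, if the wrist force passes 120 N, or if a joint passes its speed limit or range.

## Working session

There is one attempt and no reset: what is moved stays moved. The work goes in short steps, Python scripts to look and compute and a tool call to move; the robot and the scene stay as the last step left them, time stands still between calls to the robot, and variables do not carry over. Pictures are saved under pics/ and viewed, and the job is handed in when it is done.

Besides the shell and the picture viewer there is one more tool, called in YAML: its name, and indented under it one key for each argument. servo_tool: Moves the arm, as the interface text tells. Its arguments: {"type":"object","properties":{"moves":{"type":"array","items":{"type":"array","items":{"type":"array","items":{"type":"number"}}}},"force":{"type":"number"}},"required":["moves"]}

```bash
ls; mkdir -p pics; python3 - <<'E'
from workcell import bot, imaging
import cv2
for n in("top","side"):
    im=imaging.camera(n); cv2.imwrite(f"pics/{n}0.png",im)
    c=imaging.calibration(n); print(n,c)
print(bot.get_obs(), bot.pinch_z)
E
```

```text
pics
top {'fx': 477.0577793925929, 'fy': 477.0577793925929, 'cx': 326.2966156485503, 'cy': 245.5264558095499, 'camera_from_world': array([[ 0.02274175, -0.99944248, -0.0244445 ,  0.01130113],
       [-0.9911977 , -0.01935091, -0.13096815,  0.55712313],
       [ 0.13042211,  0.02720778, -0.99108517,  0.86873937],
       [ 0.        ,  0.        ,  0.        ,  1.        ]])}
side {'fx': 504.2778177519547, 'fy': 504.2778177519547, 'cx': 322.57286942178627, 'cy': 235.85469243181245, 'camera_from_world': array([[-0.89010022, -0.45552187, -0.0148802 ,  0.47806836],
       [-0.28923465,  0.58980072, -0.75397508,  0.20438015],
       [ 0.35222849, -0.66680952, -0.65673446,  0.78026026],
       [ 0.        ,  0.        ,  0.        ,  1.        ]])}
{'time': 0.1, 'q': array([-7.26515159e+01,  5.00876715e+00,  1.00375096e+01,  9.50991955e+01,
       -1.20850240e-03,  9.00017410e+01]), 'qd': array([ 0.13959311, -0.0694291 ,  0.08635729,  0.17254905, -0.03463943,
        0.01000856]), 'joint_efforts': array([-9.50223839e-04, -5.21562231e+01,  4.65653944e+01,  1.59130571e-02,
       -3.49499544e-05, -4.19307605e-05]), 'ee_pos': array([ 0.16393182, -0.52478022,  0.23063281]), 'tcp_rot': array([-1.79929547e+02,  1.21064230e-03,  1.73467446e+01]), 'wrist_force': array([ 0.67124182, -0.64166525,  0.64972196]), 'torque': array([-0.06244944,  0.04045151,  0.01035838]), 'opening': 0.08527927841668564} 0.0187
```

View pics/top0.png

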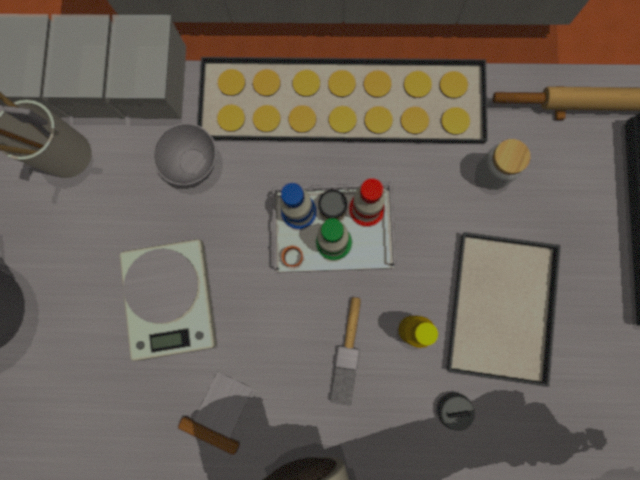

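View pics/side0.png

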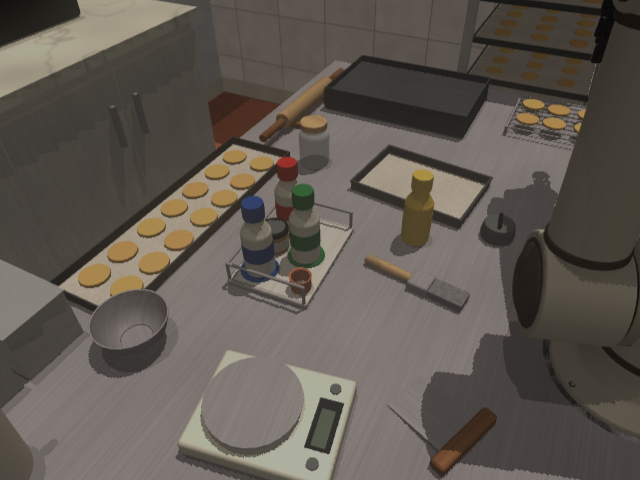

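The top view shows the caddy centred near (332,230), with the scale at left (162,286) and the empty lined tray at right (505,308).

Possible mix-ups:
- **Bottles:** red cap (371,190), green (332,231) and blue (293,195) are the targets. The yellow bottle (425,333) is the look-alike to leave.
- **Tin:** the black lid in the caddy (333,204) is the target. The dark round cutter (457,410) and the wood-lidded jar (511,156) are not.
- **Tray:** the empty tray (505,308) is the target. The biscuit tray (343,100) and the dark pan at the right edge (635,220) are not.

Next is a close crop to check these choices.

```bash
python3 - <<'E'
import cv2
a=cv2.imread("pics/top0.png"); 
cv2.imwrite("pics/c1.png",cv2.resize(a[170:285,260:410],None,fx=5.2,fy=5.2,interpolation=cv2.INTER_CUBIC))
cv2.imwrite("pics/c2.png",cv2.resize(a[225:395,435:570],None,fx=3.5,fy=3.5,interpolation=cv2.INTER_CUBIC))
cv2.imwrite("pics/c3.png",cv2.resize(a[230:365,110:225],None,fx=4.4,fy=4.4,interpolation=cv2.INTER_CUBIC))
b=cv2.imread("pics/side0.png"); 
cv2.imwrite("pics/c4.png",cv2.resize(b[150:310,220:370],None,fx=3.7,fy=3.7,interpolation=cv2.INTER_CUBIC))
E
```

```text
(no output)
```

View pics/c1.png

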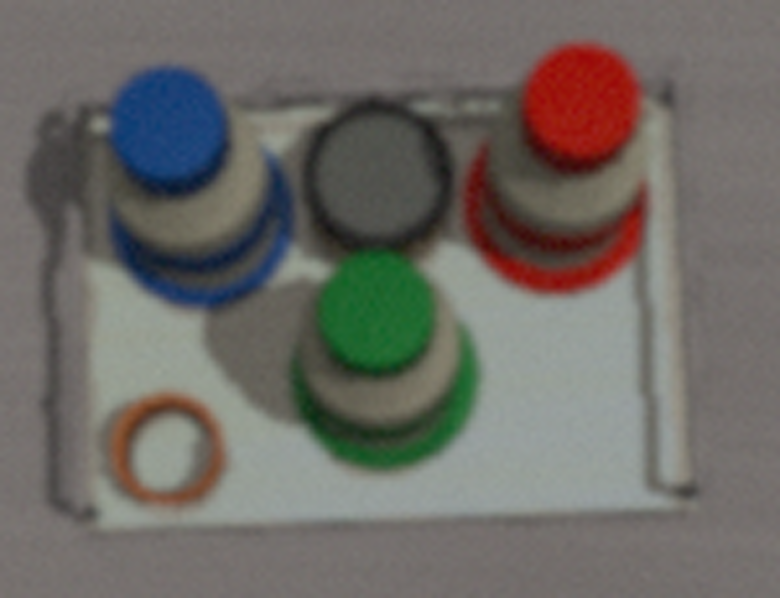

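View pics/c2.png

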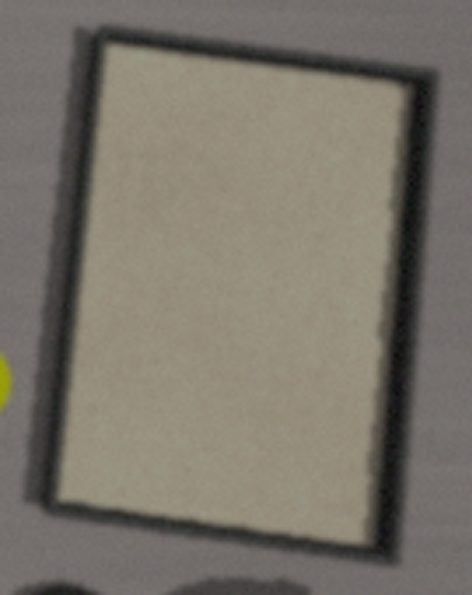

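View pics/c3.png

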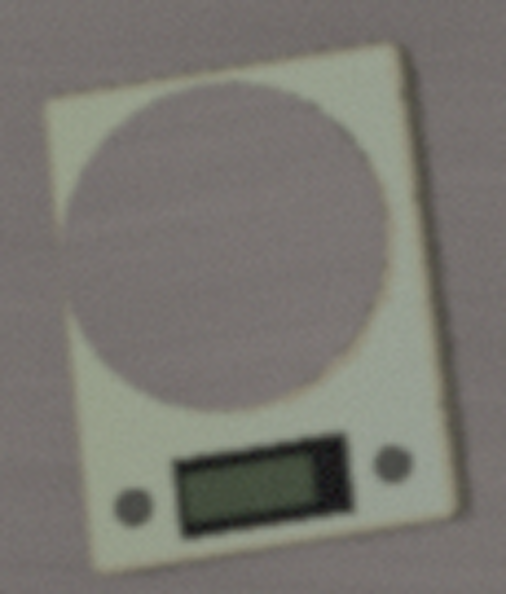

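View pics/c4.png

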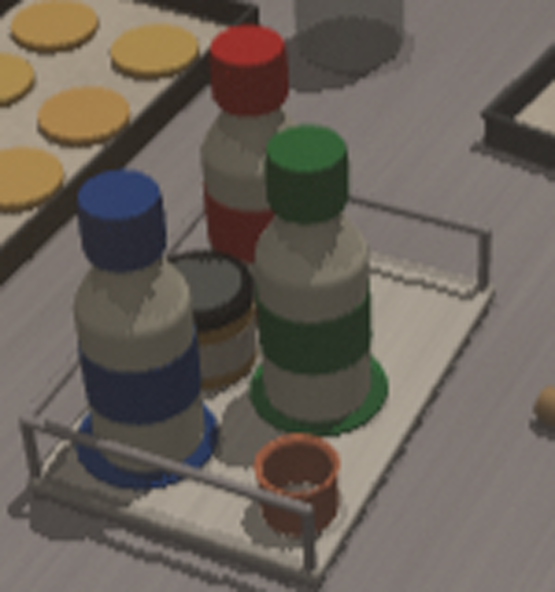

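The crops confirm the layout: the tin's lid is at about (333,203), between blue and red with green in front. I'll write a fitter that matches colour-mask centroids to the projected silhouettes of known cylinders.

```bash
cat > h.py <<'E'
from workcell import bot, imaging
import cv2, numpy as np
from scipy.optimize import least_squares
from scipy.spatial.transform import Rotation as R
CAL={n:imaging.calibration(n) for n in("top","side")}
def proj(n,P):
    c=CAL[n];P=np.atleast_2d(P);q=P@c["camera_from_world"][:3,:3].T+c["camera_from_world"][:3,3]
    return np.c_[c["fx"]*q[:,0]/q[:,2]+c["cx"],c["fy"]*q[:,1]/q[:,2]+c["cy"]]
def unproj(n,u,v,z):
    c=CAL[n];T=c["camera_from_world"];d=T[:3,:3].T@np.array([(u-c["cx"])/c["fx"],(v-c["cy"])/c["fy"],1]);o=-T[:3,:3].T@T[:3,3]
    return (o+d*(z-o[2])/d[2])
HUE={"red":[(0,8),(172,180)],"green":[(55,85)],"blue":[(105,125)]}
def mask(im,col):
    h=cv2.cvtColor(cv2.GaussianBlur(im,(3,3),0),cv2.COLOR_BGR2HSV);m=np.zeros(h.shape[:2],np.uint8)
    for a,b in HUE[col]: m|=cv2.inRange(h,(a,110,45),(b,255,255))
    return m
def comps(m,mina=40):
    n,l,s,c=cv2.connectedComponentsWithStats(m)
    return [(int(s[i,4]),c[i].round(2).tolist(),s[i,:4].tolist(),l==i) for i in range(1,n) if s[i,4]>=mina]
def cyl(x,y,z0,z1,r):
    t=np.linspace(0,2*np.pi,73)[:-1];c=np.c_[x+r*np.cos(t),y+r*np.sin(t)]
    return np.r_[np.c_[c,0*t+z0],np.c_[c,0*t+z1]]
def hull(n,*a):
    h=cv2.convexHull(proj(n,cyl(*a)).astype(np.float32));M=cv2.moments(h)
    return np.array([M["m10"]/M["m00"],M["m01"]/M["m00"]]),M["m00"],h
def fit(px,z0,z1,r,x0=(.5,0)):
    f=lambda p:np.concatenate([hull(n,p[0],p[1],z0,z1,r)[0]-px[n] for n in px])
    s=least_squares(f,x0,diff_step=1e-3);return s.x,s.fun
def caps(ims,zb):
    """cap = component whose area matches; zb base height"""
    out={}
    for col in HUE:
        px={}
        for n,im in ims.items():
            cs=comps(mask(im,col))
            px[n]=cs
        out[col]=px
    return out
E
python3 - <<'E'
from h import *
ims={n:cv2.imread(f"pics/{n}0.png") for n in("top","side")}
for c in HUE:
    for n in ims:
        print(c,n,[(a,b,s) for a,b,s,_ in comps(mask(ims[n],c))])
E
```

```text
red top [(43, [472.4, 29.74], [466, 25, 12, 10]), (43, [484.49, 31.14], [479, 27, 12, 9]), (468, [371.02, 190.21], [360, 178, 24, 26]), (383, [364.81, 215.68], [349, 199, 35, 27])]
red side [(96, [219.01, 100.31], [209, 93, 20, 15]), (769, [242.86, 111.77], [213, 93, 65, 39]), (444, [286.71, 168.17], [276, 156, 22, 25]), (169, [283.23, 211.62], [276, 204, 18, 16])]
green top [(409, [331.81, 229.57], [321, 218, 22, 24]), (137, [337.15, 251.74], [318, 239, 33, 20])]
green side [(132, [302.21, 189.99], [293, 186, 19, 9])]
blue top [(415, [291.95, 194.64], [281, 183, 22, 24]), (183, [299.79, 219.57], [282, 204, 34, 25])]
blue side [(202, [251.5, 202.5], [242, 197, 20, 12])]
```

```bash
sed -i 's/(a,110,45)/(a,100,22)/' h.py; python3 - <<'E'
from h import *
ims={n:cv2.imread(f"pics/{n}0.png") for n in("top","side")}
ref={"red":{"top":(371,190),"side":(287,168)},"green":{"top":(332,229),"side":(303,195)},"blue":{"top":(292,194),"side":(252,209)}}
for c in HUE:
    px={}
    for n in ims:
        b=min(comps(mask(ims[n],c)),key=lambda k:np.hypot(*(np.array(k[1])-ref[c][n]))); print(c,n,b[:3]); px[n]=b[1]
    for use in(["top"],["side"],["top","side"]):
        p,e=fit({k:px[k] for k in use},.135,.167,.019); print(use,p.round(4),e.round(2),[round(hull(n,*p,.135,.167,.019)[1]) for n in ims])
t=unproj("top",332.9-.4,202.9-.4,.062); print("tin",t, unproj("side",275.4,226.2,.062))
print("pan",unproj("top",110+228/4.4,230+246/4.4,.05))
for u,v in((97,35),(437,72),(395,560),(42,508)): print("tray rim",unproj("top",435+u/3.5,225+v/3.5,.022).round(4))
E
```

```text
red top (486, [371.05, 190.31], [360, 178, 24, 26])
red side (455, [286.74, 168.17], [276, 156, 22, 25])
['top'] [ 0.6361 -0.0529] [0. 0.] [504, 476]
['side'] [ 0.638  -0.0551] [ 0. -0.] [505, 474]
['top', 'side'] [ 0.6366 -0.0533] [ 0.23 -0.26  0.15  0.66] [505, 476]
green top (418, [331.73, 229.65], [321, 218, 22, 24])
green side (171, [302.09, 190.19], [293, 185, 19, 11])
['top'] [0.5681 0.0115] [-0. -0.] [477, 552]
['side'] [ 0.5784 -0.0063] [-0. -0.] [481, 533]
['top', 'side'] [0.5706 0.0072] [ 2.63 -1.44  0.19  5.26] [478, 548]
blue top (426, [291.89, 194.58], [281, 183, 22, 24])
blue side (214, [251.55, 202.5], [241, 196, 22, 14])
['top'] [0.6266 0.0796] [0. 0.] [500, 591]
['side'] [0.639 0.063] [ 0. -0.] [501, 569]
['top', 'side'] [0.6299 0.0752] [ 2.68 -1.86  0.56  5.37] [500, 585]
tin [0.63465188 0.01264735 0.062     ] [0.63070035 0.01104704 0.062     ]
pan [0.47307429 0.32780368 0.05      ]
tray rim [ 0.5842 -0.2382  0.022 ]
tray rim [ 0.5673 -0.4218  0.022 ]
tray rim [ 0.3082 -0.3895  0.022 ]
tray rim [ 0.3301 -0.2056  0.022 ]
```

```bash
python3 - <<'E'
from h import *
for c,pt,ps in(("green",(331.73,229.65),(302.1,190.2)),("blue",(291.89,194.58),(251.5,202.5))):
    p,e=fit({"side":np.array(ps)},.165,.167,.019);print(c,"side top-ellipse",p.round(4))
    p,e=fit({"top":np.array(pt)},.145,.167,.019);print(c,"top partial",p.round(4))
# caddy floor corners z=.012, crop c1 px
for u,v in((85,105),(665,95),(690,510),(95,525)): print(unproj("top",260+u/5.2,170+v/5.2,.012).round(4))
print("ring",unproj("top",260+165/5.2,170+440/5.2,.042).round(4))
b=cv2.imread("pics/top0.png")
print("yellow",unproj("top",425.5,332.5,.152),"cutter2",unproj("top",457,410,.03),"jar",unproj("top",511,156,.12),unproj("top",530,160,.12))
# tray corners in order: fit 
E
```

```text
green side top-ellipse [0.5679 0.0113]
green top partial [0.5674 0.0114]
blue side top-ellipse [0.627  0.0787]
blue top partial [0.6256 0.0792]
[0.6689 0.1255 0.012 ]
[ 0.6765 -0.0953  0.012 ]
[ 0.5186 -0.1055  0.012 ]
[0.5084 0.1159 0.012 ]
ring [0.5375 0.0877 0.042 ]
yellow [ 0.40372376 -0.1427808   0.152     ] cutter2 [ 0.26085376 -0.22116513  0.03      ] jar [ 0.71000067 -0.29866302  0.12      ] [ 0.70326098 -0.33130728  0.12      ]
```

Cap axes come out consistently from both views: red (.6365,-.053), green (.568,.011), blue (.6265,.079). The tin is at (.6335,.012), the pan at (.473,.328) and the tray centre at (.4475,-.314) with yaw about -7°. I'll work at tool yaw 0, so the tool axes are x=+X, y=-Y, z=-Z. First I turn and head for green, staying at z .23, above all the bottles.

servo_tool:
  moves:
    - [[0,0,0.101,0,0,0,8.5],[0,0,0.101,0,0,0,8.5],[0,0,0.101,0,0,0,8.5],[0,0,0,2,-2.7,0,8.5],[0,0,0,2,-2.7,0,8.5],[0,0,0,2,-2.7,0,8.5],[0,0,0,2,-2.7,0,8.5],[0,0,0,2,-2.7,0,8.5],[0,0,0,2,-2.7,0,8.5],[0,0,0,2,-2.7,0,8.5],[0,0,0,2,-2.7,0,8.5]]
  force: 40

```text
time: 1.02
ee_pos: [0.3288, -0.3056, 0.225]
tcp_rot: [-179.5, 0.3, -1.5]
wrist_force: [0.5, -0.9, 0.8]
opening: 0.0849
```

servo_tool:
  moves:
    - [[0,0,-0.025,2.2,-2.9,-0.6,8.5],[0,0,0,2.2,-2.9,0,8.5],[0,0,0,2.2,-2.9,0,8.5],[0,0,0,2.2,-2.9,0,8.5],[0,0,0,2.2,-2.9,0,8.5],[0,0,0,2.2,-2.9,0,8.5],[0,0,0,2.2,-2.9,0,8.5],[0,0,0,2.2,-2.9,0,8.5],[0,0,0,2.2,-2.9,0,8.5],[0,0,0,2,-2.5,0,8.5],[0,0,0,1,-1.5,0,8.5],[0,0,0,0,0,0,8.5]]

```text
time: 2.02
ee_pos: [0.5671, 0.0131, 0.2282]
tcp_rot: [-179.2, 0.5, 1.0]
wrist_force: [1.0, 0.4, 0.3]
opening: 0.0849
```

```bash
cat >> h.py <<'E'
def go(x,y,z,yaw=0):
    o=bot.get_obs();r=R.from_euler("xyz",o["tcp_rot"],degrees=True)
    d=np.array([x,y,z])-o["ee_pos"];t=(r.inv()*R.from_euler("xyz",[180,0,yaw],degrees=True)).as_rotvec()
    print("turn",t.round(3),"shift cm",(r.inv().apply(d)*100).round(2),"pos",o["ee_pos"].round(4),"rpy",o["tcp_rot"].round(2),"open",round(o["opening"],4),"f",o["wrist_force"].round(1),"t",round(o["time"],2))
E
python3 -c "
from h import *
go(.568,.0113,.131)"
```

```text
turn [-0.014  0.01   0.017] shift cm [0.18 0.32 9.72] pos [0.5671 0.0131 0.2282] rpy [-179.17    0.55    0.96] open 0.0849 f [1.  0.4 0.3] t 2.02
```

servo_tool:
  moves:
    - [[-0.014,0.01,0.017,0.1,0.2,0,8.5],[0,0,0,0,0,3,8.5],[0,0,0,0,0,3,8.5],[0,0,0,0,0,2.4,8.5],[0,0,0,0,0,1,8.5],[0,0,0,0,0,0,8.5]]

```text
time: 2.52
ee_pos: [0.5664, 0.0, 0.1313]
tcp_rot: [180.0, -0.2, 0.1]
wrist_force: [-0.4, -0.3, -0.2]
opening: 0.085
```

```bash
python3 -c "
from h import *
go(.568,.0113,.131)
cv2.imwrite('pics/g1.png',imaging.camera('side')[100:340,180:420]) "
```

```text
turn [ 0.    -0.004  0.001] shift cm [ 0.16 -1.13  0.03] pos [0.5664 0.     0.1313] rpy [ 1.7999e+02 -2.0000e-01  6.0000e-02] open 0.085 f [-0.4 -0.3 -0.2] t 2.52
```

View pics/g1.png

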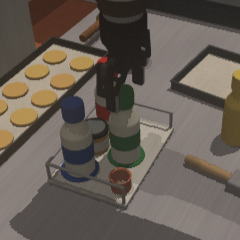

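The cap is between the fingers, but the TCP has drifted 11 mm in y. I'll correct that before gripping.

servo_tool:
  moves:
    - [[0,0,0,0.15,-0.7,0,8.5],[0,0,0,0,-0.4,0,8.5],[0,0,0,0,0,0,8.5]]

```text
time: 2.82
ee_pos: [0.5692, 0.0048, 0.1368]
tcp_rot: [-179.8, -0.5, 0.4]
wrist_force: [-0.3, -0.5, 0.0]
opening: 0.0849
```

```bash
python3 -c "
from h import *
go(.568,.0113,.131)"
```

```text
turn [-0.004 -0.009  0.008] shift cm [-0.12 -0.65  0.58] pos [0.5692 0.0048 0.1368] rpy [-179.8    -0.53    0.43] open 0.0849 f [-0.3 -0.5  0. ] t 2.82
```

servo_tool:
  moves:
    - [[-0.004,-0.009,0.008,-0.1,-0.65,0.6,8.5],[0,0,0,0,0,0,8.5],[0,0,0,0,0,0,8.5]]

```text
time: 3.07
ee_pos: [0.5696, 0.0059, 0.1333]
tcp_rot: [-179.8, -0.2, 0.5]
wrist_force: [-0.4, 0.4, -0.2]
opening: 0.0848
```

```bash
python3 -c "
from h import *
go(.568,.0113,.131)"
```

```text
turn [-0.004 -0.004  0.009] shift cm [-0.16 -0.54  0.23] pos [0.5696 0.0059 0.1333] rpy [-179.78   -0.22    0.54] open 0.0848 f [-0.4  0.4 -0.2] t 3.07
```

servo_tool:
  moves:
    - [[0,0,0,-0.15,-0.55,0.2,8.5]]

```text
time: 3.15
ee_pos: [0.5684, 0.0087, 0.1316]
tcp_rot: [-179.7, -0.3, 0.8]
wrist_force: [-0.4, 0.7, -0.2]
opening: 0.0853
```

```bash
python3 -c "
from h import *
go(.568,.0113,.131)"
```

```text
turn [-0.006 -0.004  0.013] shift cm [-0.04 -0.26  0.06] pos [0.5684 0.0087 0.1316] rpy [-179.68   -0.25    0.77] open 0.0853 f [-0.4  0.7 -0.2] t 3.15
```

servo_tool:
  moves:
    - [[-0.005,-0.004,0.012,-0.05,-0.3,0,8.5],[0,0,0,0,0,0,3.2],[0,0,0,0,0,0,3.2],[0,0,0,0,0,0,3.2],[0,0,0,0,0,0,3.2],[0,0,0,0,0,0,3.2],[0,0,0,0,0,0,3.2],[0,0,0,0,0,0,3.2],[0,0,0,0,0,0,3.2]]
  force: 40

```text
time: 3.9
ee_pos: [0.5675, 0.0072, 0.1314]
tcp_rot: [-179.7, 0.0, 0.6]
wrist_force: [1.0, 1.5, 0.1]
opening: 0.0372
```

```bash
python3 -c "
from h import *
go(.568,.0113,.131)"
```

```text
turn [-0.006  0.001  0.011] shift cm [ 0.05 -0.41  0.04] pos [0.5675 0.0072 0.1314] rpy [-1.7967e+02  3.0000e-02  6.2000e-01] open 0.0372 f [1.  1.5 0.1] t 3.9
```

Green is gripped, opening 37 mm. I'll lift it and back off towards -x to clear red, then carry it along y at x≈.53.

servo_tool:
  moves:
    - [[0,0,0.01,0,0,-1.5,3.2],[0,0,0,0,0,-2,3.2],[0,0,0,-0.5,0,-2,3.2],[0,0,0,-1.5,0,-2,3.2],[0,0,0,-2,1,0,3.2],[0,0,0,0,2.5,0,3.2],[0,0,0,0,3,0,3.2],[0,0,0,0,3,0,3.2],[0,0,0,0,3,0,3.2],[0,0,0,0,3,0,3.2]]

```text
time: 4.73
ee_pos: [0.5244, -0.1528, 0.2041]
tcp_rot: [-179.7, 0.6, 0.7]
wrist_force: [0.1, 0.5, -3.7]
opening: 0.0366
```

```bash
python3 -c "
from h import *
go(.53,-.31,.205)
cv2.imwrite('pics/g2.png',imaging.camera('side')[40:340,180:580]) "
```

```text
turn [-0.006  0.01   0.013] shift cm [ 0.35 15.73 -0.19] pos [ 0.5244 -0.1528  0.2041] rpy [-179.65    0.58    0.74] open 0.0366 f [ 0.1  0.5 -3.7] t 4.73
```

View pics/g2.png

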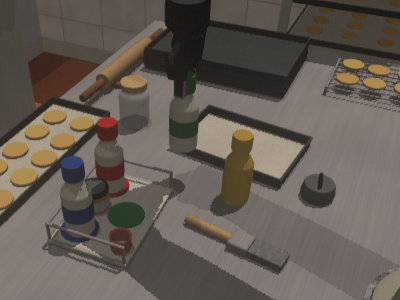

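Green is lifted and upright, and its mat is exposed. I'll continue to the near slot of the tray.

servo_tool:
  moves:
    - [[-0.006,0.01,0.013,0,3,0,3.2],[0,0,0,0,3,0,3.2],[0,0,0,0,3,0,3.2],[0,0,0,-1,3,0,3.2],[0,0,0,-2,2,0,3.2],[0,0,0,-3,1,0,3.2],[0,0,0,-3,0.5,0,3.2],[0,0,0,-3,0,0,3.2],[0,0,0,-2,0,0,3.2],[0,0,0,-1,0,0,3.2]]

```text
time: 5.62
ee_pos: [0.3659, -0.3225, 0.1954]
tcp_rot: [-179.9, 0.7, -0.4]
wrist_force: [-0.2, 0.2, -3.4]
opening: 0.0371
```

```bash
python3 -c "
from h import *
go(.368,-.304,.1194)"
```

```text
turn [-0.001  0.013 -0.007] shift cm [ 0.3  -1.84  7.59] pos [ 0.3659 -0.3225  0.1954] rpy [-179.93    0.74   -0.42] open 0.0371 f [-0.2  0.2 -3.4] t 5.62
```

servo_tool:
  moves:
    - [[-0.001,0.013,-0.007,0.3,-1.2,0,3.2],[0,0,0,0,-0.8,1.5,3.2],[0,0,0,0,0,2,3.2],[0,0,0,0,0,2,3.2],[0,0,0,0,0,1,3.2]]

```text
time: 6.03
ee_pos: [0.3679, -0.3031, 0.1305]
tcp_rot: [179.8, -0.2, -0.2]
wrist_force: [0.1, -0.2, -3.2]
opening: 0.037
```

```bash
python3 -c "
from h import *
go(.368,-.304,.1194)"
```

```text
turn [ 0.004 -0.004 -0.004] shift cm [0.   0.08 1.11] pos [ 0.3679 -0.3031  0.1305] rpy [179.79  -0.23  -0.23] open 0.037 f [ 0.1 -0.2 -3.2] t 6.03
```

servo_tool:
  moves:
    - [[0.004,-0.004,-0.004,0,0,0.6,3.2],[0,0,0,0,0,0.4,3.2],[0,0,0,0,0,0.2,3.2]]

```text
time: 6.28
ee_pos: [0.3686, -0.3022, 0.119]
tcp_rot: [-179.9, -0.0, 0.1]
wrist_force: [-4.5, 7.2, 29.4]
opening: 0.037
```

```bash
python3 -c "
from h import *
go(.368,-.304,.1194)"
```

```text
turn [-0.002 -0.     0.002] shift cm [-0.06  0.18 -0.04] pos [ 0.3686 -0.3022  0.119 ] rpy [-1.7987e+02 -3.0000e-02  9.0000e-02] open 0.037 f [-4.5  7.2 29.4] t 6.28
```

Firm contact with the tray. I'll ease up, open and retreat.

servo_tool:
  moves:
    - [[0,0,0,0,0,-0.05,3.2],[0,0,0,0,0,0,8.5],[0,0,0,0,0,0,8.5],[0,0,0,0,0,0,8.5],[0,0,0,0,0,0,8.5],[0,0,0,0,0,-2,8.5],[0,0,0,0,0,-3,8.5],[0,0,0,0,0,-3,8.5],[0,0,0,0,0,-3,8.5]]

```text
time: 7.03
ee_pos: [0.3682, -0.3019, 0.2302]
tcp_rot: [-179.6, 0.3, 0.1]
wrist_force: [0.3, -0.4, -0.2]
opening: 0.0851
```

```bash
python3 -c "
from h import *
go(.6365,-.053,.22)
cv2.imwrite('pics/g3.png',imaging.camera('side')[40:340,180:580]) "
```

```text
turn [-0.006  0.005  0.002] shift cm [ 26.89 -24.83   1.04] pos [ 0.3682 -0.3019  0.2302] rpy [-1.7965e+02  2.6000e-01  1.2000e-01] open 0.0851 f [ 0.3 -0.4 -0.2] t 7.03
```

View pics/g3.png

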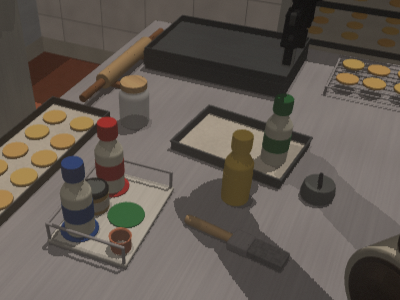

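Green stands on the tray at crop (280,140). Now to red.

servo_tool:
  moves:
    - [[-0.006,0.005,0.002,2.5,-2.3,0,8.5],[0,0,0,2.5,-2.3,0,8.5],[0,0,0,2.5,-2.3,0,8.5],[0,0,0,2.5,-2.3,0,8.5],[0,0,0,2.5,-2.3,0,8.5],[0,0,0,2.5,-2.3,0,8.5],[0,0,0,2.5,-2.3,0,8.5],[0,0,0,2.5,-2.3,0,8.5],[0,0,0,2.5,-2.3,0,8.5],[0,0,0,2.2,-2.1,0,8.5],[0,0,0,1.2,-1,0,8.5],[0,0,0,0.5,-0.6,0,8.5]]

```text
time: 8.08
ee_pos: [0.6474, -0.0511, 0.2395]
tcp_rot: [179.3, -0.8, -0.5]
wrist_force: [-0.1, -1.4, 0.4]
opening: 0.0852
```

```bash
python3 -c "
from h import *
go(.6365,-.053,.131)"
```

```text
turn [ 0.012 -0.015 -0.008] shift cm [-1.25  0.07 10.83] pos [ 0.6474 -0.0511  0.2395] rpy [179.32  -0.84  -0.46] open 0.0852 f [-0.1 -1.4  0.4] t 8.08
```

servo_tool:
  moves:
    - [[0.012,-0.015,-0.008,-1.1,0,0,8.5],[0,0,0,0,0,2,8.5],[0,0,0,0,0,2.5,8.5],[0,0,0,0,0,1.5,8.5]]

```text
time: 8.42
ee_pos: [0.6362, -0.0505, 0.18]
tcp_rot: [-179.9, -0.1, 0.2]
wrist_force: [-0.5, 0.0, -0.6]
opening: 0.0851
```

```bash
python3 -c "
from h import *
go(.6365,-.053,.131)"
```

```text
turn [-0.001 -0.002  0.003] shift cm [0.02 0.25 4.9 ] pos [ 0.6362 -0.0505  0.18  ] rpy [-1.7993e+02 -9.0000e-02  1.9000e-01] open 0.0851 f [-0.5  0.  -0.6] t 8.42
```

servo_tool:
  moves:
    - [[0,0,0,0,0.2,2,8.5],[0,0,0,0,0,2,8.5],[0,0,0,0,0,0.9,8.5]]

```text
time: 8.67
ee_pos: [0.6323, -0.0552, 0.1282]
tcp_rot: [-179.9, 0.1, 0.1]
wrist_force: [0.3, -1.1, -0.6]
opening: 0.0854
```

```bash
python3 -c "
from h import *
go(.6365,-.053,.131)"
```

```text
turn [-0.002  0.001  0.001] shift cm [ 0.42 -0.22 -0.28] pos [ 0.6323 -0.0552  0.1282] rpy [-1.7989e+02  6.0000e-02  8.0000e-02] open 0.0854 f [ 0.3 -1.1 -0.6] t 8.67
```

servo_tool:
  moves:
    - [[0,0,0,0.4,-0.2,-0.3,8.5],[0,0,0,0,0,0,3.2],[0,0,0,0,0,0,3.2],[0,0,0,0,0,0,3.2],[0,0,0,0,0,0,3.2],[0,0,0,0,0,0,3.2],[0,0,0,0,0,0,3.2],[0,0,0,0,0,0,3.2]]

```text
time: 9.33
ee_pos: [0.6353, -0.055, 0.1349]
tcp_rot: [-179.9, -0.0, -0.0]
wrist_force: [0.2, -0.1, -4.2]
opening: 0.0367
```

```bash
python3 -c "
from h import *
go(.6365,-.053,.131)"
```

```text
turn [-0.002 -0.    -0.   ] shift cm [ 0.12 -0.2   0.39] pos [ 0.6353 -0.055   0.1349] rpy [-1.7987e+02 -0.0000e+00 -2.0000e-02] open 0.0367 f [ 0.2 -0.1 -4.2] t 9.33
```

Red is gripped. I'll lift it and carry it diagonally to the middle slot (.4475,-.314).

servo_tool:
  moves:
    - [[0,0,0,0,0,-1.5,3.2],[0,0,0,0,0,-2.5,3.2],[0,0,0,0,0,-2.5,3.2],[0,0,0,-0.5,1,-1,3.2],[0,0,0,-1.5,2.4,0,3.2],[0,0,0,-2,2.7,0,3.2],[0,0,0,-2,2.8,0,3.2],[0,0,0,-2,2.8,0,3.2],[0,0,0,-2,2.8,0,3.2],[0,0,0,-2,2.8,0,3.2],[0,0,0,-2,2.8,0,3.2],[0,0,0,-1.5,2.2,0,3.2]]

```text
time: 10.33
ee_pos: [0.4731, -0.2849, 0.2059]
tcp_rot: [-179.8, 0.5, 0.6]
wrist_force: [0.8, -0.2, -3.8]
opening: 0.0373
```

```bash
python3 -c "
from h import *
go(.4475,-.314,.12)"
```

```text
turn [-0.003  0.009  0.01 ] shift cm [-2.51  2.91  8.6 ] pos [ 0.4731 -0.2849  0.2059] rpy [-179.82    0.52    0.56] open 0.0373 f [ 0.8 -0.2 -3.8] t 10.33
```

servo_tool:
  moves:
    - [[-0.003,0.009,0.01,-1.2,1.5,0,3.2],[0,0,0,-0.8,0.9,0,3.2],[0,0,0,-0.4,0.4,1.5,3.2],[0,0,0,0,0,2,3.2],[0,0,0,0,0,1.5,3.2],[0,0,0,0,0,1,3.2]]

```text
time: 10.83
ee_pos: [0.4405, -0.3227, 0.144]
tcp_rot: [179.8, -0.0, -0.6]
wrist_force: [-0.4, 0.2, -4.2]
opening: 0.0368
```

```bash
python3 -c "
from h import *
go(.4475,-.314,.12)"
```

```text
turn [ 0.004 -0.001 -0.011] shift cm [ 0.69 -0.88  2.39] pos [ 0.4405 -0.3227  0.144 ] rpy [ 1.7977e+02 -3.0000e-02 -6.3000e-01] open 0.0368 f [-0.4  0.2 -4.2] t 10.83
```

servo_tool:
  moves:
    - [[0.004,0,-0.01,0.6,-0.7,0.5,3.2],[0,0,0,0,0,0.6,3.2],[0,0,0,0,0,0.5,3.2],[0,0,0,0,0,0.3,3.2]]

```text
time: 11.17
ee_pos: [0.4459, -0.3146, 0.1217]
tcp_rot: [-179.9, 0.1, 0.0]
wrist_force: [-3.6, 7.0, 37.0]
opening: 0.0369
```

```bash
python3 -c "
from h import *
go(.4475,-.314,.12)"
```

```text
turn [-0.002  0.002  0.   ] shift cm [ 0.16 -0.06  0.17] pos [ 0.4459 -0.3146  0.1217] rpy [-1.7987e+02  1.1000e-01  1.0000e-02] open 0.0369 f [-3.6  7.  37. ] t 11.17
```

servo_tool:
  moves:
    - [[0,0,0,0,0,-0.1,3.2],[0,0,0,0,0,0,8.5],[0,0,0,0,0,0,8.5],[0,0,0,0,0,0,8.5],[0,0,0,0,0,0,8.5],[0,0,0,0,0,-2,8.5],[0,0,0,0,0,-3,8.5],[0,0,0,0,0,-3,8.5],[0,0,0,0,0,-3,8.5]]

```text
time: 11.92
ee_pos: [0.4454, -0.3135, 0.2331]
tcp_rot: [-179.7, 0.3, 0.1]
wrist_force: [-0.3, -0.0, -0.3]
opening: 0.0851
```

```bash
python3 -c "
from h import *
go(.6265,.079,.22)
cv2.imwrite('pics/g4.png',imaging.camera('side')[40:340,180:580]) "
```

```text
turn [-0.005  0.006  0.002] shift cm [ 18.19 -39.22   1.39] pos [ 0.4454 -0.3135  0.2331] rpy [-1.7972e+02  3.4000e-01  1.0000e-01] open 0.0851 f [-0.3 -0.  -0.3] t 11.92
```

View pics/g4.png

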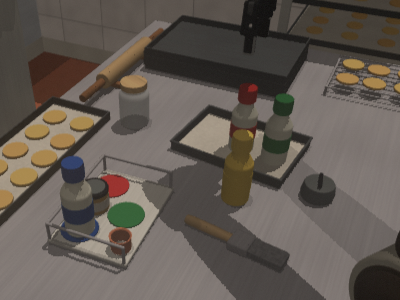

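Red and green both stand on the tray. Next is blue at (.6265,.079).

servo_tool:
  moves:
    - [[-0.005,0.006,0.002,1.4,-2.8,0,8.5],[0,0,0,1.5,-3.2,0,8.5],[0,0,0,1.6,-3.5,0,8.5],[0,0,0,1.6,-3.5,0,8.5],[0,0,0,1.6,-3.5,0,8.5],[0,0,0,1.6,-3.5,0,8.5],[0,0,0,1.6,-3.5,0,8.5],[0,0,0,1.6,-3.5,0,8.5],[0,0,0,1.6,-3.5,0,8.5],[0,0,0,1.6,-3.5,0,8.5],[0,0,0,1,-2.5,0,8.5],[0,0,0,0.5,-1,0,8.5]]

```text
time: 12.97
ee_pos: [0.628, 0.041, 0.2462]
tcp_rot: [-179.2, -1.3, 3.5]
wrist_force: [0.9, -1.4, -0.4]
opening: 0.085
```

```bash
python3 -c "
from h import *
go(.6265,.079,.131)"
```

```text
turn [-0.014 -0.022  0.06 ] shift cm [-0.17 -3.65 11.56] pos [0.628  0.041  0.2462] rpy [-179.25   -1.26    3.46] open 0.085 f [ 0.9 -1.4 -0.4] t 12.97
```

servo_tool:
  moves:
    - [[-0.014,-0.022,0.06,0,-2,0,8.5],[0,0,0,0,-1.5,1.5,8.5],[0,0,0,0,-0.4,2.5,8.5],[0,0,0,0,0,2,8.5]]

```text
time: 13.3
ee_pos: [0.6304, 0.0474, 0.1896]
tcp_rot: [-178.5, -0.4, 3.6]
wrist_force: [-0.0, 0.3, -0.4]
opening: 0.0849
```

```bash
python3 -c "
from h import *
go(.6265,.079,.131)"
```

```text
turn [-0.026 -0.006  0.064] shift cm [-0.23 -3.02  5.94] pos [0.6304 0.0474 0.1896] rpy [-178.51   -0.37    3.64] open 0.0849 f [-0.   0.3 -0.4] t 13.3
```

The y and yaw response looks weak here, so I'm checking the joints.

```bash
python3 -c "
from h import *
o=bot.get_obs();print(o['q'].round(2),o['qd'].round(2),o['joint_efforts'].round(1),o['torque'].round(2))
go(.6265,.079,.131)
cv2.imwrite('pics/g5.png',cv2.resize(imaging.camera('side')[100:340,180:420],None,fx=2,fy=2)) "
```

```text
[  3.63  15.48  17.46  91.61   1.49 179.99] [ 4.100e-01 -4.640e+00 -3.074e+01 -2.787e+01  3.000e-02  6.600e-01] [  0.4 -65.7  51.6   1.3   0.1  -0. ] [-0.02  0.    0.  ]
turn [-0.026 -0.006  0.064] shift cm [-0.23 -3.02  5.94] pos [0.6304 0.0474 0.1896] rpy [-178.51   -0.37    3.64] open 0.0849 f [-0.   0.3 -0.4] t 13.3
```

View pics/g5.png

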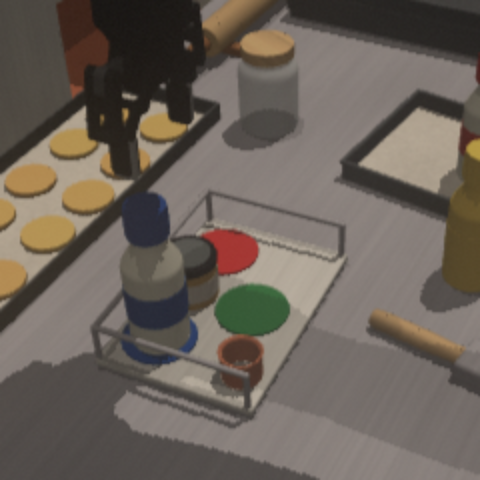

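servo_tool:
  moves:
    - [[-0.02,0,0.06,-0.2,-1,0,8.5]]

```text
time: 13.43
ee_pos: [0.6271, 0.0348, 0.1849]
tcp_rot: [-178.7, 0.1, 2.6]
wrist_force: [0.6, -0.2, 0.5]
opening: 0.085
```

```bash
python3 -c "
from h import *
o=bot.get_obs();print(o['q'].round(2),o['qd'].round(2),o['joint_efforts'].round(1),o['torque'].round(2))
go(.6265,.079,.131)"
```

```text
[  2.56  15.3   16.72  91.5    1.35 179.99] [-15.63  -3.44  -7.16  -1.42  -3.14   0.06] [  3.  -60.5  45.   -0.5   0.2   0. ] [-0.05  0.03  0.04]
turn [-0.023  0.002  0.045] shift cm [ 0.15 -4.29  5.49] pos [0.6271 0.0348 0.1849] rpy [-1.7865e+02  8.0000e-02  2.5700e+00] open 0.085 f [ 0.6 -0.2  0.5] t 13.43
```

Joint 6 is at its 180° limit, since q6 = q1 + 180 − yaw. I'll take the half-turn equivalent grasp at yaw 180, so q6 ≈ q1, rising a little first. The tool axes then become x=-X, y=+Y, z=-Z.

servo_tool:
  moves:
    - [[0,0,-0.12,0,0,-2,8.5],[0,0,-0.12,0,0,-2,8.5],[0,0,-0.12,0,0,0,8.5],[0,0,-0.12,0,0,0,8.5],[0,0,-0.12,0,0,0,8.5],[0,0,-0.12,0,0,0,8.5],[0,0,-0.12,0,0,0,8.5],[0,0,-0.12,0,0,0,8.5],[0,0,-0.12,0,0,0,8.5],[0,0,-0.12,0,0,0,8.5],[0,0,-0.12,0,0,0,8.5],[0,0,-0.12,0,0,0,8.5]]

```text
time: 14.43
ee_pos: [0.6249, 0.015, 0.2427]
tcp_rot: [179.5, -1.0, 87.3]
wrist_force: [0.5, 0.4, 0.2]
opening: 0.085
```

servo_tool:
  moves:
    - [[0,0,-0.12,0,0,0,8.5],[0,0,-0.12,0,0,0,8.5],[0,0,-0.12,0,0,0,8.5],[0,0,-0.12,0,0,0,8.5],[0,0,-0.12,0,0,0,8.5],[0,0,-0.12,0,0,0,8.5],[0,0,-0.12,0,0,0,8.5],[0,0,-0.12,0,0,0,8.5],[0,0,-0.12,0,0,0,8.5],[0,0,-0.12,0,0,0,8.5],[0,0,-0.1,0,0,0,8.5]]

```text
time: 15.35
ee_pos: [0.6232, -0.0011, 0.2606]
tcp_rot: [179.0, 1.2, 164.4]
wrist_force: [-0.7, -0.5, 0.8]
opening: 0.0849
```

```bash
python3 -c "
from h import *
o=bot.get_obs();print(o['q'].round(2))
go(.6265,.079,.131,180)"
```

```text
[-0.4  14.81 24.58 98.35  0.66 15.23]
turn [ 0.015  0.023 -0.273] shift cm [ 2.11  7.57 13.05] pos [ 0.6232 -0.0011  0.2606] rpy [178.99   1.19 164.37] open 0.0849 f [-0.7 -0.5  0.8] t 15.35
```

servo_tool:
  moves:
    - [[0.008,0.012,-0.12,0,0,0,8.5],[0.006,0.01,-0.12,0,0,0,8.5],[0,0,-0.03,0,2,0,8.5],[0,0,0,0,2.5,1,8.5],[0,0,0,0,2,2,8.5],[0,0,0,0,1,2,8.5]]

```text
time: 15.85
ee_pos: [0.6247, 0.0648, 0.2237]
tcp_rot: [-179.9, 0.9, -179.9]
wrist_force: [-0.1, 0.1, -0.7]
opening: 0.085
```

```bash
python3 -c "
from h import *
go(.6265,.079,.131,180)"
```

```text
turn [-0.002  0.016  0.002] shift cm [-0.03  1.44  9.27] pos [0.6247 0.0648 0.2237] rpy [-179.87    0.94 -179.88] open 0.085 f [-0.1  0.1 -0.7] t 15.85
```

servo_tool:
  moves:
    - [[0,0.015,0,-0.1,1.2,0,8.5],[0,0,0,0,0.2,1.5,8.5],[0,0,0,0,0,2.5,8.5],[0,0,0,0,0,2,8.5]]

```text
time: 16.18
ee_pos: [0.6259, 0.077, 0.1672]
tcp_rot: [-179.8, 0.4, 179.9]
wrist_force: [-0.7, 0.3, -0.2]
opening: 0.0854
```

```bash
python3 -c "
from h import *
go(.6265,.079,.131,180)"
```

```text
turn [-0.003  0.006 -0.002] shift cm [-0.03  0.21  3.62] pos [0.6259 0.077  0.1672] rpy [-179.83    0.37  179.86] open 0.0854 f [-0.7  0.3 -0.2] t 16.18
```

servo_tool:
  moves:
    - [[0,0.005,0,0,0.2,1.5,8.5],[0,0,0,0,0,1.5,8.5],[0,0,0,0,0,0.5,8.5]]

```text
time: 16.43
ee_pos: [0.6256, 0.0758, 0.131]
tcp_rot: [-179.8, 0.0, 179.6]
wrist_force: [-0.3, 0.2, -0.4]
opening: 0.0851
```

```bash
python3 -c "
from h import *
go(.6265,.079,.131,180)"
```

```text
turn [-0.004  0.    -0.007] shift cm [-0.09  0.32 -0.  ] pos [0.6256 0.0758 0.131 ] rpy [-1.7976e+02  3.0000e-02  1.7959e+02] open 0.0851 f [-0.3  0.2 -0.4] t 16.43
```

servo_tool:
  moves:
    - [[0,0,-0.005,-0.1,0.35,0.1,8.5],[0,0,0,0,0,0,3.2],[0,0,0,0,0,0,3.2],[0,0,0,0,0,0,3.2],[0,0,0,0,0,0,3.2],[0,0,0,0,0,0,3.2],[0,0,0,0,0,0,3.2],[0,0,0,0,0,0,3.2]]

```text
time: 17.1
ee_pos: [0.6281, 0.078, 0.1347]
tcp_rot: [-179.8, 0.3, 179.7]
wrist_force: [-0.9, 0.7, -2.3]
opening: 0.0369
```

```bash
python3 -c "
from h import *
go(.527,-.324,.121,180)"
```

```text
turn [-0.004  0.004 -0.005] shift cm [  9.93 -40.24   1.49] pos [0.6281 0.078  0.1347] rpy [-179.77    0.25  179.74] open 0.0369 f [-0.9  0.7 -2.3] t 17.1
```

servo_tool:
  moves:
    - [[0,0,0,0,0,-1.5,3.2],[0,0,0,0,0,-2.5,3.2],[0,0,0,0,0,-2.5,3.2],[0,0,0,0.3,-1,-1,3.2],[0,0,0,0.6,-2.2,0,3.2],[0,0,0,0.8,-3,0,3.2],[0,0,0,0.8,-3.2,0,3.2],[0,0,0,0.8,-3.2,0,3.2],[0,0,0,0.8,-3.2,0,3.2],[0,0,0,0.8,-3.2,0,3.2],[0,0,0,0.8,-3.2,0,3.2],[0,0,0,0.8,-3.2,0,3.2]]

```text
time: 18.1
ee_pos: [0.5568, -0.1838, 0.2072]
tcp_rot: [-179.7, -0.2, -179.7]
wrist_force: [0.7, -0.9, -2.4]
opening: 0.0372
```

```bash
python3 -c "
from h import *
go(.527,-.324,.121,180)"
```

```text
turn [-0.005 -0.003  0.006] shift cm [  3.03 -13.97   8.7 ] pos [ 0.5568 -0.1838  0.2072] rpy [-179.74   -0.19 -179.67] open 0.0372 f [ 0.7 -0.9 -2.4] t 18.1
```

servo_tool:
  moves:
    - [[-0.005,-0.003,0.006,0.6,-3,0,3.2],[0,0,0,0.6,-3,0,3.2],[0,0,0,0.6,-3,0,3.2],[0,0,0,0.5,-2.4,0,3.2],[0,0,0,0.3,-1.5,0,3.2],[0,0,0,0.1,-0.6,1.5,3.2],[0,0,0,0,0,2,3.2],[0,0,0,0,0,1.5,3.2]]

```text
time: 18.77
ee_pos: [0.5197, -0.3381, 0.1543]
tcp_rot: [-179.8, -0.0, 179.3]
wrist_force: [0.1, 0.2, -2.3]
opening: 0.037
```

```bash
python3 -c "
from h import *
go(.527,-.324,.121,180)"
```

```text
turn [-0.004 -0.    -0.011] shift cm [-0.71  1.43  3.33] pos [ 0.5197 -0.3381  0.1543] rpy [-1.7980e+02 -2.0000e-02  1.7935e+02] open 0.037 f [ 0.1  0.2 -2.3] t 18.77
```

servo_tool:
  moves:
    - [[-0.004,0,-0.01,-0.6,1.2,0.5,3.2],[0,0,0,-0.1,0.2,1,3.2],[0,0,0,0,0,0.8,3.2],[0,0,0,0,0,0.4,3.2]]

```text
time: 19.1
ee_pos: [0.5238, -0.324, 0.1218]
tcp_rot: [179.8, -0.3, 179.8]
wrist_force: [-5.4, 4.7, 45.5]
opening: 0.037
```

```bash
python3 -c "
from h import *
go(.527,-.324,.121,180)"
```

```text
turn [ 0.004 -0.005 -0.003] shift cm [-0.32  0.    0.08] pos [ 0.5238 -0.324   0.1218] rpy [179.79  -0.3  179.84] open 0.037 f [-5.4  4.7 45.5] t 19.1
```

Contact again, harder than I'd like. I'll relax, release and use slower final rows from now on.

servo_tool:
  moves:
    - [[0,0,0,0,0,-0.1,3.2],[0,0,0,0,0,0,8.5],[0,0,0,0,0,0,8.5],[0,0,0,0,0,0,8.5],[0,0,0,0,0,0,8.5],[0,0,0,0,0,-2,8.5],[0,0,0,0,0,-3,8.5],[0,0,0,0,0,-3,8.5],[0,0,0,0,0,-3,8.5]]

```text
time: 19.85
ee_pos: [0.5225, -0.3228, 0.2317]
tcp_rot: [179.6, -0.7, 179.9]
wrist_force: [0.4, -0.6, 0.8]
opening: 0.0851
```

```bash
python3 - <<'E'
from h import *
go(.6335,.012,.14,180)
for n in CAL:
    im=imaging.camera(n);cv2.imwrite(f"pics/{n}1.png",im)
    for c in HUE: print(c,n,[(a,b,s) for a,b,s,_ in comps(mask(im,c))])
E
```

```text
turn [ 0.008 -0.012 -0.001] shift cm [-11.17  33.43   9.3 ] pos [ 0.5225 -0.3228  0.2317] rpy [179.56  -0.66 179.94] open 0.0851 f [ 0.4 -0.6  0.8] t 19.85
red top [(1013, [366.5, 208.44], [349, 191, 36, 36]), (175, [496.3, 307.75], [491, 294, 15, 28]), (576, [528.48, 307.57], [514, 296, 30, 24])]
green top [(935, [333.47, 241.96], [317, 225, 34, 35]), (89, [490.39, 348.3], [487, 338, 11, 24]), (495, [522.92, 356.63], [510, 346, 27, 23])]
blue top [(929, [298.26, 211.19], [281, 195, 35, 34]), (105, [500.5, 270.4], [496, 257, 14, 25]), (355, [532.08, 265.18], [519, 256, 28, 18])]
red side [(837, [244.25, 109.82], [215, 93, 63, 38]), (41, [212.24, 106.51], [209, 100, 7, 17]), (56, [220.16, 128.36], [213, 122, 17, 11]), (376, [427.6, 132.65], [419, 122, 20, 23]), (50, [412.52, 169.0], [410, 164, 9, 13]), (440, [295.7, 224.64], [281, 214, 28, 24])]
green side [(114, [464.03, 138.14], [456, 134, 17, 9]), (641, [305.82, 254.58], [289, 243, 35, 24])]
blue side [(137, [397.82, 119.33], [389, 114, 17, 15]), (456, [262.11, 264.58], [243, 256, 35, 20]), (128, [252.54, 276.61], [242, 271, 25, 10])]
```

View pics/top1.png

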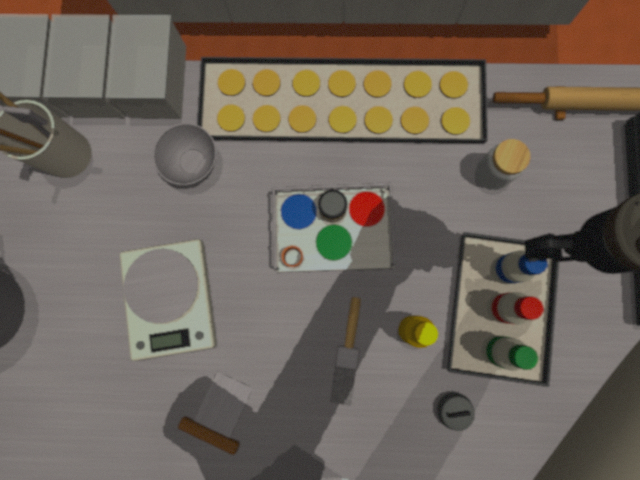

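View pics/side1.png

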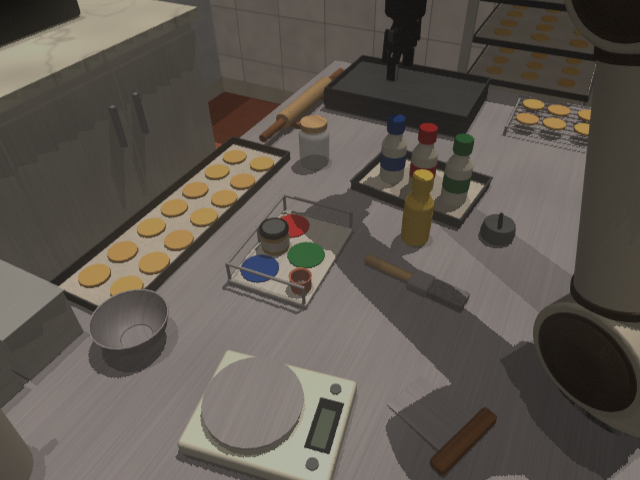

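All three bottles stand in the tray: blue (530,265), red (526,308), green (520,356). The tin is alone at (333,204) and the mats are exposed. I'll compute the mat, tin and bottle positions.

```bash
python3 - <<'E'
from h import *
for c,pt,ps in(("red",(366.5,208.44),(295.7,224.64)),("green",(333.47,241.96),(305.82,254.58)),("blue",(298.26,211.19),None)):
    print(c,"mat top",fit({"top":np.array(pt)},.0145,.015,.036)[0].round(4), "side",ps and fit({"side":np.array(ps)},.0145,.015,.036)[0].round(4))
for c,pt in(("red",(528.48,307.57)),("green",(522.92,356.63))): print(c,"cap on tray",fit({"top":np.array(pt)},.123,.155,.019)[0].round(4))
a=cv2.imread("pics/top1.png");s=cv2.imread("pics/side1.png")
cv2.imwrite("pics/d1.png",np.hstack([cv2.resize(a[180:240,300:366],(528,480),interpolation=2),cv2.resize(s[205:265,245:305],None,fx=4.4,fy=8,interpolation=2)]))
cv2.imwrite("pics/d2.png",cv2.resize(s[340:480,170:370],None,fx=4,fy=4,interpolation=2))
E
```

```text
red mat top [ 0.6347 -0.0534] side [ 0.6289 -0.0592]
green mat top [0.5671 0.0099] side [0.5676 0.0102]
blue mat top [0.6268 0.0804] side None
red cap on tray [ 0.4474 -0.3123]
green cap on tray [ 0.3687 -0.3009]
```

View pics/d1.png

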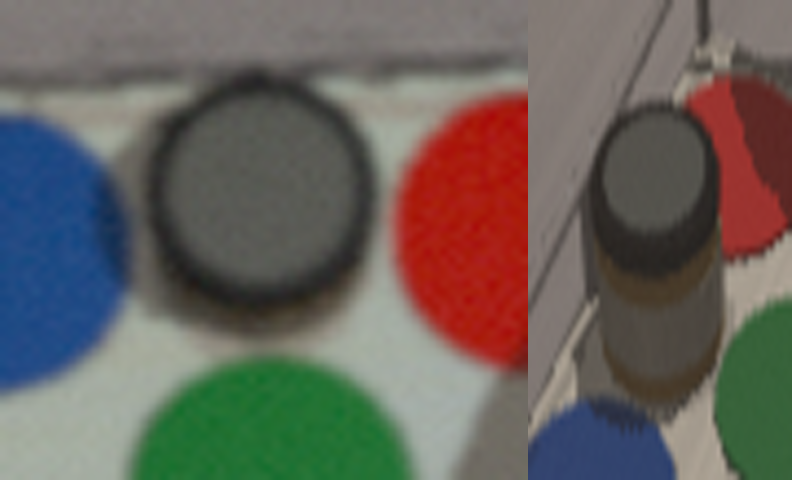

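View pics/d2.png

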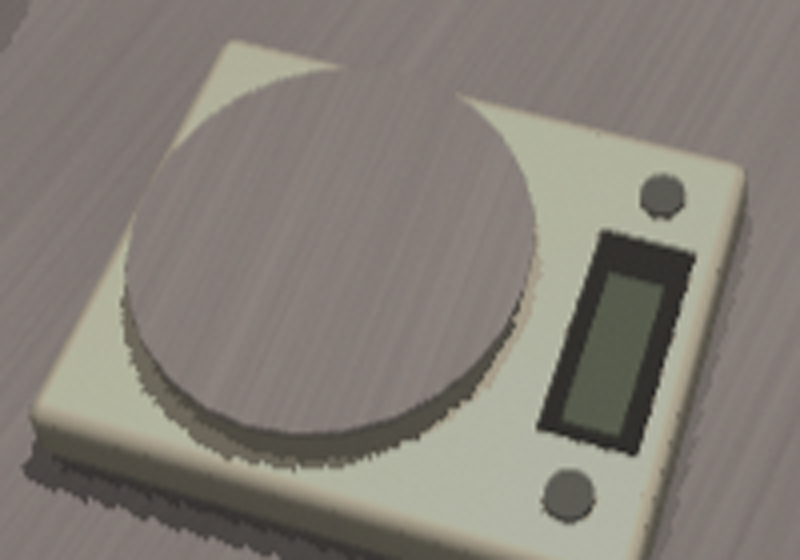

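```bash
python3 - <<'E'
from h import *
print(unproj("top",332.25,203,.062),unproj("side",245+(658-528)/4.4-.4,205+168/8-.4,.062))
print("pan",fit({"top":np.array([110+228/4.4-.4,230+246/4.4-.4])},.0495,.05,.07)[0],fit({"side":np.array([252.4,402.1])},.0495,.05,.07)[0])
go(.633,.0125,.14,180)
E
```

```text
[0.63369147 0.01309379 0.062     ] [0.63375993 0.01057422 0.062     ]
pan [0.47452616 0.32882569] [0.47527226 0.33032679]
turn [ 0.003 -0.004 -0.001] shift cm [-10.9   33.61   9.7 ] pos [ 0.524  -0.3238  0.2364] rpy [179.82  -0.25 179.93] open 0.0849 f [0.5 0.4 0.6] t 19.95
```

servo_tool:
  moves:
    - [[0.008,-0.012,0,-0.6,1.8,0,8.5],[0,0,0,-1,3,0,8.5],[0,0,0,-1.1,3.3,0,8.5],[0,0,0,-1.1,3.3,0,8.5],[0,0,0,-1.1,3.3,0,8.5],[0,0,0,-1.1,3.3,0,8.5],[0,0,0,-1.1,3.3,0,8.5],[0,0,0,-1.1,3.3,0,8.5],[0,0,0,-1,3.2,0,8.5],[0,0,0,-0.8,2.6,1,8.5],[0,0,0,-0.5,1.6,2,8.5],[0,0,0,-0.3,0.7,2,8.5]]

```text
time: 20.95
ee_pos: [0.6405, 0.0142, 0.1871]
tcp_rot: [-179.6, 1.2, 179.6]
wrist_force: [-0.3, 0.1, -0.5]
opening: 0.0852
```

```bash
python3 - <<'E'
from h import *
go(.633,.0125,.09,180)
E
```

```text
turn [-0.008  0.021 -0.007] shift cm [ 0.95 -0.1   9.7 ] pos [0.6405 0.0142 0.1871] rpy [-179.56    1.18  179.57] open 0.0852 f [-0.3  0.1 -0.5] t 20.95
```

servo_tool:
  moves:
    - [[-0.008,0.02,-0.007,0.8,-0.1,0,8.5],[0,0,0,0,0,2,8.5],[0,0,0,0,0,3,8.5],[0,0,0,0,0,2,8.5]]

```text
time: 21.28
ee_pos: [0.6317, 0.0157, 0.1152]
tcp_rot: [179.9, -0.1, -179.7]
wrist_force: [-0.4, -1.2, -1.4]
opening: 0.085
```

```bash
python3 - <<'E'
from h import *
go(.633,.0115,.028,180)
E
```

```text
turn [ 0.002 -0.001  0.005] shift cm [-0.14 -0.44  8.72] pos [0.6317 0.0157 0.1152] rpy [ 1.7989e+02 -8.0000e-02 -1.7970e+02] open 0.085 f [-0.4 -1.2 -1.4] t 21.28
```

servo_tool:
  moves:
    - [[0.002,0,0.005,-0.1,-0.4,0.5,8.5],[0,0,0,0,0,2,8.5],[0,0,0,0,0,1.5,8.5],[0,0,0,0,0,0.5,8.5]]

```text
time: 21.62
ee_pos: [0.6308, 0.0085, 0.0689]
tcp_rot: [-180.0, -0.3, 179.9]
wrist_force: [-0.4, -0.4, 0.8]
opening: 0.0847
```

```bash
python3 - <<'E'
from h import *
go(.633,.0115,.028,180)
E
```

```text
turn [-0.    -0.005 -0.002] shift cm [-0.25  0.3   4.09] pos [0.6308 0.0085 0.0689] rpy [-179.99   -0.31  179.89] open 0.0847 f [-0.4 -0.4  0.8] t 21.62
```

servo_tool:
  moves:
    - [[0,-0.005,0,-0.2,0.3,0.8,8.5],[0,0,0,0,0,1.3,8.5],[0,0,0,0,0,1,8.5],[0,0,0,0,0,0.4,8.5]]

```text
time: 21.95
ee_pos: [0.6344, 0.01, 0.0351]
tcp_rot: [-180.0, 0.2, 179.8]
wrist_force: [0.3, 0.2, 0.4]
opening: 0.0851
```

```bash
python3 - <<'E'
from h import *
go(.633,.0115,.028,180)
E
```

```text
turn [-0.     0.004 -0.004] shift cm [0.14 0.15 0.71] pos [0.6344 0.01   0.0351] rpy [-179.99    0.21  179.79] open 0.0851 f [0.3 0.2 0.4] t 21.95
```

servo_tool:
  moves:
    - [[0,0.003,-0.004,0.1,0.1,0.5,8.5],[0,0,0,0,0,0.4,8.5],[0,0,0,0,0,0.1,5.0],[0,0,0,0,0,0,5.0],[0,0,0,0,0,0,5.0],[0,0,0,0,0,0,5.0],[0,0,0,0,0,0,5.0],[0,0,0,0,0,0,5.0]]
  force: 40

```text
time: 22.62
ee_pos: [0.6334, 0.0115, 0.0246]
tcp_rot: [180.0, 0.0, -179.9]
wrist_force: [-0.0, 0.3, -1.5]
opening: 0.0547
```

```bash
python3 - <<'E'
from h import *
go(.633,.0115,.028,180)
E
```

```text
turn [0.    0.    0.001] shift cm [ 0.04  0.   -0.34] pos [0.6334 0.0115 0.0246] rpy [ 1.8000e+02  3.0000e-02 -1.7992e+02] open 0.0547 f [-0.   0.3 -1.5] t 22.62
```

Tin gripped. I'll lift it clear of the rail and carry it to the scale.

servo_tool:
  moves:
    - [[0,0,0,0,0,-1.5,5],[0,0,0,0,0,-2.5,5],[0,0,0,0,0,-2.5,5],[0,0,0,0,0,-2.5,5],[0,0,0,0.4,1,-1,5],[0,0,0,1,2,0,5],[0,0,0,1.5,3,0,5],[0,0,0,1.6,3.2,0,5],[0,0,0,1.6,3.2,0,5],[0,0,0,1.6,3.2,0,5],[0,0,0,1.6,3.2,0,5],[0,0,0,1.6,3.2,0,5]]

```text
time: 23.62
ee_pos: [0.5189, 0.2371, 0.1235]
tcp_rot: [-180.0, -0.3, 179.5]
wrist_force: [0.2, -0.1, -2.2]
opening: 0.0549
```

```bash
python3 - <<'E'
from h import *
go(.474,.3285,.0626,180)
E
```

```text
turn [-0.001 -0.005 -0.009] shift cm [4.54 9.1  6.1 ] pos [0.5189 0.2371 0.1235] rpy [-179.96   -0.26  179.46] open 0.0549 f [ 0.2 -0.1 -2.2] t 23.62
```

servo_tool:
  moves:
    - [[0,-0.005,-0.009,1.4,2.8,0,5],[0,0,0,1.2,2.4,0,5],[0,0,0,0.7,1.4,0,5],[0,0,0,0.4,0.7,1,5],[0,0,0,0,0,1.5,5],[0,0,0,0,0,0.8,5]]

```text
time: 24.12
ee_pos: [0.4725, 0.3226, 0.0868]
tcp_rot: [179.9, -0.0, -179.4]
wrist_force: [-0.2, -0.1, -3.1]
opening: 0.0546
```

```bash
python3 - <<'E'
from h import *
go(.474,.3285,.0626,180)
E
```

```text
turn [ 0.002 -0.     0.01 ] shift cm [-0.15  0.58  2.43] pos [0.4725 0.3226 0.0868] rpy [ 1.7990e+02 -1.0000e-02 -1.7943e+02] open 0.0546 f [-0.2 -0.1 -3.1] t 24.12
```

servo_tool:
  moves:
    - [[0.002,0,0.01,-0.1,0.4,0.4,5],[0,0,0,-0.1,0.2,0.7,5],[0,0,0,0,0.1,0.5,5],[0,0,0,0,0,0.2,5]]

```text
time: 24.45
ee_pos: [0.4737, 0.3283, 0.0637]
tcp_rot: [-179.8, -0.2, 179.8]
wrist_force: [-0.6, -0.1, -1.8]
opening: 0.0546
```

```bash
python3 - <<'E'
from h import *
go(.474,.3285,.0626,180)
E
```

```text
turn [-0.003 -0.004 -0.003] shift cm [-0.03  0.02  0.11] pos [0.4737 0.3283 0.0637] rpy [-179.82   -0.22  179.83] open 0.0546 f [-0.6 -0.1 -1.8] t 24.45
```

servo_tool:
  moves:
    - [[-0.003,-0.004,0,0,0,0.12,5],[0,0,0,0,0,0.1,5]]

```text
time: 24.62
ee_pos: [0.4741, 0.328, 0.0621]
tcp_rot: [180.0, 0.0, 179.8]
wrist_force: [-8.1, -0.9, 13.5]
opening: 0.0546
```

```bash
python3 - <<'E'
from h import *
go(.474,.3285,.0626,180)
E
```

```text
turn [ 0.001  0.    -0.004] shift cm [ 0.01  0.05 -0.05] pos [0.4741 0.328  0.0621] rpy [1.7996e+02 2.0000e-02 1.7977e+02] open 0.0546 f [-8.1 -0.9 13.5] t 24.62
```

servo_tool:
  moves:
    - [[0,0,0,0,0,0,8.5],[0,0,0,0,0,0,8.5],[0,0,0,0,0,0,8.5],[0,0,0,0,0,0,8.5],[0,0,0,0,0,-1,8.5],[0,0,0,0,0,-3,8.5],[0,0,0,0,0,-3,8.5],[0,0,0,0,0,-3,8.5],[0,0,0,0,0,-4,8.5],[0,0,0,0,0,-4,8.5],[0,0,0,0,-3,0,8.5],[0,0,0,0,-3,0,8.5]]

```text
time: 25.62
ee_pos: [0.4742, 0.2687, 0.2573]
tcp_rot: [179.7, 0.4, 179.9]
wrist_force: [0.6, -0.8, -1.1]
opening: 0.0849
```

```bash
python3 - <<'E'
from h import *
go(.5225,-.3228,.23,180)
s=imaging.camera("side");cv2.imwrite("pics/side2.png",s)
a=imaging.camera("top");cv2.imwrite("pics/top2.png",a)
cv2.imwrite("pics/d3.png",np.hstack([cv2.resize(a[230:365,110:225],(340,400),interpolation=2),cv2.resize(s[320:480,170:370],(460,400),interpolation=2)]))
E
```

```text
turn [ 0.005  0.007 -0.001] shift cm [ -4.9  -59.16   2.49] pos [0.4742 0.2687 0.2573] rpy [179.73   0.39 179.92] open 0.0849 f [ 0.6 -0.8 -1.1] t 25.62
```

View pics/d3.png

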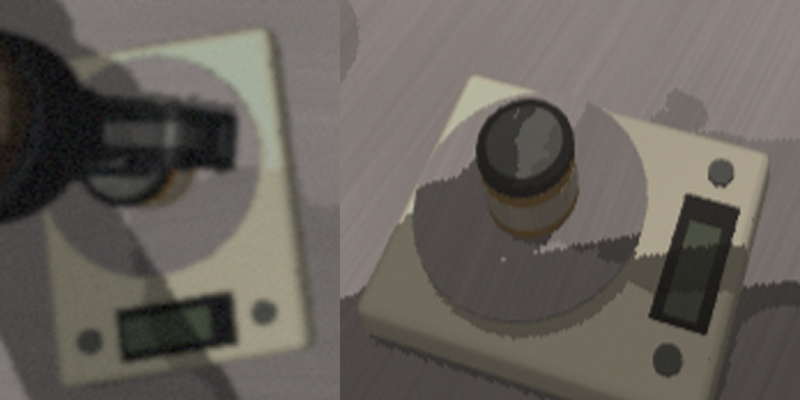

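View pics/top2.png

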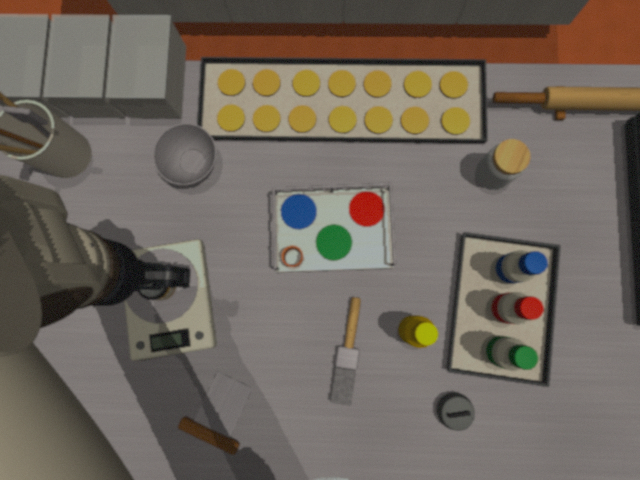

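The tin stands upright on the pan (side crop about (527,165)), and I'll check its centring once the arm is out of the way. Now I measure the caps on the tray.

```bash
python3 - <<'E'
from h import *
im=cv2.imread("pics/top2.png")
for c in HUE:
    b=max([k for k in comps(mask(im,c)) if k[1][0]>505],key=lambda k:k[0]); p=fit({"top":np.array(b[1])},.123,.155,.019)[0]; print(c,b[:3],p.round(4),hull("top",*p,.123,.155,.019)[1])
a=im[250:375,480:560];cv2.imwrite("pics/d4.png",cv2.resize(a,None,fx=4.6,fy=4.6,interpolation=2))
E
```

```text
red (581, [528.65, 307.6], [514, 296, 31, 24]) [ 0.4474 -0.3126] 612.5133653338999
green (502, [522.97, 356.67], [509, 346, 28, 23]) [ 0.3686 -0.301 ] 634.4017804479226
blue (489, [532.79, 262.8], [519, 252, 28, 22]) [ 0.521  -0.3218] 601.8396379416808
```

servo_tool:
  moves:
    - [[0.005,0.007,0,0,-2.5,0,8.5],[0,0,0,0,-3.5,0,8.5],[0,0,0,-0.2,-4,0,8.5],[0,0,0,-0.2,-4,0,8.5],[0,0,0,-0.2,-4,0,8.5],[0,0,0,-0.2,-4,0,8.5],[0,0,0,-0.2,-4,0,8.5],[0,0,0,-0.2,-4,0,8.5],[0,0,0,0,-4,0,8.5],[0,0,0,0,-4,0,8.5],[0,0,0,0,-4,0,8.5],[0,0,0,0,-4,0,8.5]]

```text
time: 26.72
ee_pos: [0.4837, -0.2051, 0.2626]
tcp_rot: [179.9, 0.4, -179.7]
wrist_force: [0.7, 0.4, 1.0]
opening: 0.0847
```

```bash
python3 - <<'E'
from h import *
go(.4464,-.3140,.20,180)
E
```

```text
turn [0.003 0.007 0.005] shift cm [  3.83 -10.89   6.21] pos [ 0.4837 -0.2051  0.2626] rpy [ 179.86    0.43 -179.73] open 0.0847 f [0.7 0.4 1. ] t 26.72
```

servo_tool:
  moves:
    - [[0.003,0.007,0.005,1.2,-3.5,0,8.5],[0,0,0,1.2,-3.3,0,8.5],[0,0,0,0.8,-2.2,1,8.5],[0,0,0,0.4,-1,2,8.5],[0,0,0,0.1,-0.4,2.5,8.5]]

```text
time: 27.13
ee_pos: [0.4457, -0.3216, 0.2111]
tcp_rot: [-179.7, 0.4, 179.6]
wrist_force: [0.0, 0.2, -0.3]
opening: 0.0846
```

```bash
python3 - <<'E'
from h import *
go(.4462,-.3138,.12,180)
E
```

```text
turn [-0.006  0.006 -0.007] shift cm [0.01 0.83 9.11] pos [ 0.4457 -0.3216  0.2111] rpy [-179.68    0.35  179.57] open 0.0846 f [ 0.   0.2 -0.3] t 27.13
```

servo_tool:
  moves:
    - [[-0.006,0.006,-0.007,0,0.8,0.5,8.5],[0,0,0,0,0,2,8.5],[0,0,0,0,0,2,8.5],[0,0,0,0,0,1.2,8.5]]

```text
time: 27.47
ee_pos: [0.4452, -0.3128, 0.1517]
tcp_rot: [179.8, -0.1, 179.8]
wrist_force: [0.4, 1.2, 0.4]
opening: 0.0851
```

```bash
python3 - <<'E'
from h import *
go(.4462,-.3138,.12,180)
E
```

```text
turn [ 0.003 -0.002 -0.003] shift cm [-0.1  -0.11  3.17] pos [ 0.4452 -0.3128  0.1517] rpy [ 1.7984e+02 -1.1000e-01  1.7984e+02] open 0.0851 f [0.4 1.2 0.4] t 27.47
```

servo_tool:
  moves:
    - [[0.003,-0.002,-0.003,-0.1,-0.1,1,8.5],[0,0,0,0,0,1.2,8.5],[0,0,0,0,0,0.7,8.5]]

```text
time: 27.72
ee_pos: [0.4473, -0.312, 0.1216]
tcp_rot: [-180.0, 0.0, -179.8]
wrist_force: [-0.3, 0.4, -0.2]
opening: 0.0852
```

```bash
python3 - <<'E'
from h import *
go(.4462,-.3138,.12,180)
E
```

```text
turn [-0.     0.     0.003] shift cm [ 0.11 -0.18  0.16] pos [ 0.4473 -0.312   0.1216] rpy [-1.8000e+02  2.0000e-02 -1.7984e+02] open 0.0852 f [-0.3  0.4 -0.2] t 27.72
```

servo_tool:
  moves:
    - [[0,0,0,0.1,-0.15,0.2,8.5],[0,0,0,0,0,0,3.2],[0,0,0,0,0,0,3.2],[0,0,0,0,0,0,3.2],[0,0,0,0,0,0,3.2],[0,0,0,0,0,0,3.2],[0,0,0,0,0,0,3.2],[0,0,0,0,0,0,3.2]]

```text
time: 28.38
ee_pos: [0.4469, -0.3135, 0.1207]
tcp_rot: [-180.0, 0.1, -179.8]
wrist_force: [-0.3, 0.3, -3.7]
opening: 0.037
```

```bash
python3 - <<'E'
from h import *
go(.6335,-.0545,.21,180)
E
```

```text
turn [-0.001  0.001  0.004] shift cm [-18.77  25.83  -8.93] pos [ 0.4469 -0.3135  0.1207] rpy [-1.7997e+02  7.0000e-02 -1.7980e+02] open 0.037 f [-0.3  0.3 -3.7] t 28.38
```

servo_tool:
  moves:
    - [[0,0,0,0,0,-1.5,3.2],[0,0,0,0,0,-2.5,3.2],[0,0,0,0,0,-2.5,3.2],[0,0,0,0,0,-2,3.2],[0,0,0,-1.2,1.6,0,3.2],[0,0,0,-1.8,2.4,0,3.2],[0,0,0,-2,2.7,0,3.2],[0,0,0,-2,2.7,0,3.2],[0,0,0,-2,2.7,0,3.2],[0,0,0,-2,2.7,0,3.2],[0,0,0,-2,2.7,0,3.2],[0,0,0,-1.7,2.4,0,3.2]]

```text
time: 29.38
ee_pos: [0.5951, -0.1107, 0.2065]
tcp_rot: [179.9, -0.2, 179.6]
wrist_force: [0.4, -0.4, -3.6]
opening: 0.037
```

```bash
python3 - <<'E'
from h import *
go(.634,-.0545,.21,180)
E
```

```text
turn [ 0.001 -0.004 -0.008] shift cm [-3.85  5.65 -0.36] pos [ 0.5951 -0.1107  0.2065] rpy [179.95  -0.24 179.55] open 0.037 f [ 0.4 -0.4 -3.6] t 29.38
```

servo_tool:
  moves:
    - [[0,-0.004,-0.008,-1.3,2,0,3.2],[0,0,0,-1,1.5,0,3.2],[0,0,0,-0.7,1,0,3.2],[0,0,0,-0.3,0.5,0,3.2],[0,0,0,0,0,1.5,3.2],[0,0,0,0,0,1.5,3.2]]

```text
time: 29.88
ee_pos: [0.6331, -0.0523, 0.1757]
tcp_rot: [179.9, 0.0, -179.6]
wrist_force: [-0.1, -1.0, -3.9]
opening: 0.0373
```

```bash
python3 - <<'E'
from h import *
go(.634,-.0545,.133,180)
E
```

```text
turn [0.002 0.001 0.007] shift cm [-0.09 -0.23  4.27] pos [ 0.6331 -0.0523  0.1757] rpy [ 1.7990e+02  4.0000e-02 -1.7959e+02] open 0.0373 f [-0.1 -1.  -3.9] t 29.88
```

servo_tool:
  moves:
    - [[0.002,0,0.007,-0.1,-0.2,0.5,3.2],[0,0,0,0,0,1.2,3.2],[0,0,0,0,0,1.2,3.2],[0,0,0,0,0,0.6,3.2]]

```text
time: 30.22
ee_pos: [0.6328, -0.057, 0.1377]
tcp_rot: [-179.9, -0.1, 179.8]
wrist_force: [0.1, 0.4, -2.8]
opening: 0.0372
```

```bash
python3 - <<'E'
from h import *
go(.634,-.0545,.133,180)
E
```

```text
turn [-0.001 -0.002 -0.004] shift cm [-0.12  0.25  0.47] pos [ 0.6328 -0.057   0.1377] rpy [-1.7992e+02 -1.2000e-01  1.7979e+02] open 0.0372 f [ 0.1  0.4 -2.8] t 30.22
```

servo_tool:
  moves:
    - [[0,-0.002,-0.004,-0.15,0.25,0.05,3.2],[0,0,0,0,0.05,0,3.2]]

```text
time: 30.38
ee_pos: [0.6335, -0.0549, 0.1359]
tcp_rot: [-179.9, -0.1, 179.9]
wrist_force: [0.8, 0.6, -2.7]
opening: 0.0369
```

```bash
python3 - <<'E'
from h import *
go(.634,-.0545,.133,180)
E
```

```text
turn [-0.001 -0.002 -0.001] shift cm [-0.05  0.04  0.29] pos [ 0.6335 -0.0549  0.1359] rpy [-1.7992e+02 -1.2000e-01  1.7994e+02] open 0.0369 f [ 0.8  0.6 -2.7] t 30.38
```

servo_tool:
  moves:
    - [[0,-0.002,0,-0.05,0.05,0.15,3.2],[0,0,0,0,0,0.1,3.2]]

```text
time: 30.55
ee_pos: [0.6344, -0.0546, 0.1344]
tcp_rot: [-179.9, 0.1, 179.9]
wrist_force: [0.3, 0.3, -4.1]
opening: 0.0372
```

```bash
python3 - <<'E'
from h import *
go(.634,-.0545,.133,180)
E
```

```text
turn [-0.002  0.001 -0.001] shift cm [0.04 0.01 0.14] pos [ 0.6344 -0.0546  0.1344] rpy [-1.7991e+02  8.0000e-02  1.7992e+02] open 0.0372 f [ 0.3  0.3 -4.1] t 30.55
```

servo_tool:
  moves:
    - [[0,0,0,0,0,0.15,3.2],[0,0,0,0,0,0.1,3.2]]

```text
time: 30.72
ee_pos: [0.6349, -0.0546, 0.1329]
tcp_rot: [-179.9, 0.2, 179.9]
wrist_force: [-0.7, -0.6, -2.9]
opening: 0.0371
```

```bash
python3 - <<'E'
from h import *
go(.634,-.0545,.133,180)
E
```

```text
turn [-0.002  0.003 -0.001] shift cm [ 0.09  0.01 -0.01] pos [ 0.6349 -0.0546  0.1329] rpy [-179.9     0.18  179.93] open 0.0371 f [-0.7 -0.6 -2.9] t 30.72
```

servo_tool:
  moves:
    - [[0,0.003,0,0.05,0,0.15,3.2],[0,0,0,0,0,0.1,3.2]]

```text
time: 30.88
ee_pos: [0.6353, -0.0545, 0.1325]
tcp_rot: [-179.9, 0.2, 179.9]
wrist_force: [-1.5, 0.4, 3.5]
opening: 0.0371
```

```bash
python3 - <<'E'
from h import *
go(.634,-.0545,.133,180)
E
```

```text
turn [-0.002  0.004 -0.001] shift cm [ 0.13 -0.   -0.05] pos [ 0.6353 -0.0545  0.1325] rpy [-179.89    0.2   179.94] open 0.0371 f [-1.5  0.4  3.5] t 30.88
```

servo_tool:
  moves:
    - [[0,0.003,0,0.15,0,-0.05,3.2],[0,0,0,0.05,0,0.1,3.2],[0,0,0,0,0,0.1,3.2],[0,0,0,0,0,0,8.5],[0,0,0,0,0,0,8.5],[0,0,0,0,0,0,8.5],[0,0,0,0,0,0,8.5],[0,0,0,0,0,-2,8.5],[0,0,0,0,0,-3,8.5],[0,0,0,0,0,-3,8.5],[0,0,0,0,0,-3,8.5]]

```text
time: 31.8
ee_pos: [0.6304, -0.0541, 0.2377]
tcp_rot: [-179.9, -0.6, 179.9]
wrist_force: [0.3, -0.6, -0.1]
opening: 0.0853
```

```bash
python3 - <<'E'
from h import *
go(.5225,-.3233,.21,180)
im=imaging.camera("side");cv2.imwrite("pics/s3.png",im[40:340,180:580])
E
```

```text
turn [-0.001 -0.011 -0.001] shift cm [ 10.73 -26.93   2.91] pos [ 0.6304 -0.0541  0.2377] rpy [-179.93   -0.61  179.94] open 0.0853 f [ 0.3 -0.6 -0.1] t 31.8
```

View pics/s3.png

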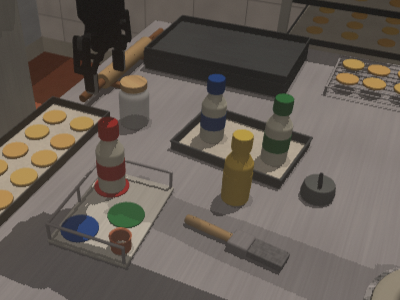

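Red is upright on its mat. Next is blue at (.522,-.323).

servo_tool:
  moves:
    - [[0,-0.011,0,0.8,-2,0,8.5],[0,0,0,1.2,-3,0,8.5],[0,0,0,1.3,-3.3,0,8.5],[0,0,0,1.3,-3.3,0,8.5],[0,0,0,1.3,-3.3,0,8.5],[0,0,0,1.3,-3.3,0,8.5],[0,0,0,1.3,-3.3,0,8.5],[0,0,0,1.1,-2.8,0,8.5],[0,0,0,0.6,-1.4,0,8.5],[0,0,0,0.2,-0.5,1.5,8.5]]

```text
time: 32.68
ee_pos: [0.5265, -0.3261, 0.2337]
tcp_rot: [-179.7, 1.2, -179.7]
wrist_force: [1.4, -0.1, 0.4]
opening: 0.0854
```

```bash
python3 - <<'E'
from h import *
go(.522,-.323,.12,180)
E
```

```text
turn [-0.005  0.02   0.005] shift cm [ 0.68  0.38 11.35] pos [ 0.5265 -0.3261  0.2337] rpy [-179.68    1.16 -179.7 ] open 0.0854 f [ 1.4 -0.1  0.4] t 32.68
```

servo_tool:
  moves:
    - [[-0.005,0.02,0.005,0.6,0.4,0,8.5],[0,0,0,0,0,2,8.5],[0,0,0,0,0,3,8.5],[0,0,0,0,0,2,8.5],[0,0,0,0,0,0.7,8.5]]

```text
time: 33.1
ee_pos: [0.5182, -0.3224, 0.1546]
tcp_rot: [180.0, -0.2, 179.7]
wrist_force: [-0.5, 0.5, 0.5]
opening: 0.085
```

```bash
python3 - <<'E'
from h import *
go(.522,-.323,.12,180)
E
```

```text
turn [ 0.    -0.004 -0.005] shift cm [-0.4  -0.06  3.46] pos [ 0.5182 -0.3224  0.1546] rpy [179.99  -0.23 179.72] open 0.085 f [-0.5  0.5  0.5] t 33.1
```

servo_tool:
  moves:
    - [[0,-0.004,-0.005,-0.4,0,1,8.5],[0,0,0,0,0,1.5,8.5],[0,0,0,0,0,0.7,8.5]]

```text
time: 33.35
ee_pos: [0.5232, -0.3206, 0.1226]
tcp_rot: [180.0, -0.0, -179.9]
wrist_force: [-1.0, -0.1, -0.3]
opening: 0.0855
```

```bash
python3 - <<'E'
from h import *
go(.522,-.323,.12,180)
E
```

```text
turn [ 0.    -0.     0.002] shift cm [ 0.12 -0.24  0.26] pos [ 0.5232 -0.3206  0.1226] rpy [ 1.7997e+02 -1.0000e-02 -1.7986e+02] open 0.0855 f [-1.  -0.1 -0.3] t 33.35
```

servo_tool:
  moves:
    - [[0,0,0,0.15,-0.2,0.2,8.5],[0,0,0,0,0,0,3.2],[0,0,0,0,0,0,3.2],[0,0,0,0,0,0,3.2],[0,0,0,0,0,0,3.2],[0,0,0,0,0,0,3.2],[0,0,0,0,0,0,3.2],[0,0,0,0,0,0,3.2]]

```text
time: 34.02
ee_pos: [0.5232, -0.3225, 0.1239]
tcp_rot: [-179.9, 0.1, -179.8]
wrist_force: [-0.4, 0.1, -2.6]
opening: 0.0369
```

```bash
python3 - <<'E'
from h import *
go(.627,.079,.21,180)
E
```

```text
turn [-0.001  0.002  0.004] shift cm [-10.55  40.1   -8.63] pos [ 0.5232 -0.3225  0.1239] rpy [-1.7994e+02  1.4000e-01 -1.7979e+02] open 0.0369 f [-0.4  0.1 -2.6] t 34.02
```

Blue is gripped, and its cap axis is about 2 mm to -x of the TCP. I'll route along x≈.53 to stay clear of red, then in to (.629,.0795).

servo_tool:
  moves:
    - [[0,0,0,0,0,-1.5,3.2],[0,0,0,0,0,-2.5,3.2],[0,0,0,0,0,-2.5,3.2],[0,0,0,0,0.5,-1.5,3.2],[0,0,0,0,2,0,3.2],[0,0,0,0,3,0,3.2],[0,0,0,0,3.2,0,3.2],[0,0,0,0,3.2,0,3.2],[0,0,0,0,3.2,0,3.2],[0,0,0,0,3.2,0,3.2],[0,0,0,0,3.2,0,3.2],[0,0,0,0,3.2,0,3.2]]

```text
time: 35.02
ee_pos: [0.5202, -0.0715, 0.2037]
tcp_rot: [179.9, -0.2, 179.6]
wrist_force: [0.6, -0.2, -2.7]
opening: 0.0368
```

```bash
python3 - <<'E'
from h import *
go(.629,.0795,.21,180)
E
```

```text
turn [ 0.001 -0.003 -0.007] shift cm [-10.77  15.17  -0.65] pos [ 0.5202 -0.0715  0.2037] rpy [179.95  -0.18 179.6 ] open 0.0368 f [ 0.6 -0.2 -2.7] t 35.02
```

servo_tool:
  moves:
    - [[0,-0.003,-0.007,0,3.2,-0.5,3.2],[0,0,0,0,3.2,0,3.2],[0,0,0,-0.6,2.8,0,3.2],[0,0,0,-1.4,2.5,0,3.2],[0,0,0,-2,1.8,0,3.2],[0,0,0,-2.2,1,0,3.2],[0,0,0,-2.2,0.4,0,3.2],[0,0,0,-1.4,0.2,0,3.2],[0,0,0,-0.7,0,0,3.2]]

```text
time: 35.77
ee_pos: [0.6253, 0.0957, 0.2092]
tcp_rot: [179.9, -0.0, -179.5]
wrist_force: [0.9, -0.4, -1.8]
opening: 0.0367
```

```bash
python3 - <<'E'
from h import *
go(.629,.0795,.16,180)
E
```

```text
turn [ 0.003 -0.     0.009] shift cm [-0.36 -1.64  4.91] pos [0.6253 0.0957 0.2092] rpy [ 1.7985e+02 -2.0000e-02 -1.7950e+02] open 0.0367 f [ 0.9 -0.4 -1.8] t 35.77
```

servo_tool:
  moves:
    - [[0.003,0,0.009,-0.3,-1.2,0,3.2],[0,0,0,0,-0.3,1.5,3.2],[0,0,0,0,0,2,3.2],[0,0,0,0,0,1.2,3.2]]

```text
time: 36.1
ee_pos: [0.6311, 0.0794, 0.1616]
tcp_rot: [-179.9, 0.1, 180.0]
wrist_force: [-0.5, -0.5, -3.3]
opening: 0.037
```

```bash
python3 - <<'E'
from h import *
go(.629,.0795,.14,180)
E
```

```text
turn [-0.001  0.002 -0.001] shift cm [0.21 0.01 2.16] pos [0.6311 0.0794 0.1616] rpy [-1.7994e+02  1.2000e-01  1.7996e+02] open 0.037 f [-0.5 -0.5 -3.3] t 36.1
```

servo_tool:
  moves:
    - [[0,0.002,0,0.2,0,0.6,3.2],[0,0,0,0,0,0.8,3.2],[0,0,0,0,0,0.4,3.2]]

```text
time: 36.35
ee_pos: [0.6275, 0.0774, 0.1403]
tcp_rot: [-179.9, -0.2, 179.8]
wrist_force: [-0.5, -0.3, -3.3]
opening: 0.0369
```

```bash
python3 - <<'E'
from h import *
go(.629,.0795,.136,180)
E
```

```text
turn [-0.002 -0.004 -0.003] shift cm [-0.16  0.21  0.43] pos [0.6275 0.0774 0.1403] rpy [-179.88   -0.22  179.84] open 0.0369 f [-0.5 -0.3 -3.3] t 36.35
```

servo_tool:
  moves:
    - [[0,-0.004,-0.003,-0.15,0.2,0.1,3.2],[0,0,0,0,0.05,0.15,3.2]]

```text
time: 36.52
ee_pos: [0.6287, 0.0795, 0.1376]
tcp_rot: [-179.9, 0.0, 180.0]
wrist_force: [0.4, 0.6, -1.8]
opening: 0.0371
```

```bash
python3 - <<'E'
from h import *
go(.629,.0795,.136,180)
E
```

```text
turn [-0.002  0.    -0.   ] shift cm [-0.03 -0.    0.16] pos [0.6287 0.0795 0.1376] rpy [-1.7987e+02  1.0000e-02  1.7999e+02] open 0.0371 f [ 0.4  0.6 -1.8] t 36.52
```

servo_tool:
  moves:
    - [[0,0,0,0,0,0.15,3.2],[0,0,0,0,0,0.15,3.2]]

```text
time: 36.68
ee_pos: [0.6292, 0.0798, 0.1355]
tcp_rot: [-179.9, 0.1, -180.0]
wrist_force: [0.1, 0.9, -2.3]
opening: 0.037
```

```bash
python3 - <<'E'
from h import *
go(.629,.0795,.136,180)
E
```

```text
turn [-0.002  0.002  0.   ] shift cm [ 0.02 -0.03 -0.05] pos [0.6292 0.0798 0.1355] rpy [-1.7988e+02  1.1000e-01 -1.7998e+02] open 0.037 f [ 0.1  0.9 -2.3] t 36.68
```

servo_tool:
  moves:
    - [[0,0.002,0,0,0,0.15,3.2],[0,0,0,0,0,0.1,3.2]]

```text
time: 36.85
ee_pos: [0.6299, 0.0799, 0.1352]
tcp_rot: [-179.9, 0.2, -180.0]
wrist_force: [-2.2, -0.2, 4.2]
opening: 0.0372
```

```bash
python3 - <<'E'
from h import *
go(.629,.0795,.136,180)
E
```

```text
turn [-0.002  0.003  0.   ] shift cm [ 0.09 -0.04 -0.08] pos [0.6299 0.0799 0.1352] rpy [-1.7988e+02  1.7000e-01 -1.7997e+02] open 0.0372 f [-2.2 -0.2  4.2] t 36.85
```

Gentle contact. Release and retreat, then on to green.

servo_tool:
  moves:
    - [[0,0.003,0,0.1,0,0.05,3.2],[0,0,0,0,0,0,8.5],[0,0,0,0,0,0,8.5],[0,0,0,0,0,0,8.5],[0,0,0,0,0,0,8.5],[0,0,0,0,0,-2,8.5],[0,0,0,0,0,-3,8.5],[0,0,0,0,0,-3,8.5],[0,0,0,0,0,-3,8.5]]

```text
time: 37.6
ee_pos: [0.6266, 0.0801, 0.2411]
tcp_rot: [-179.8, -0.6, -180.0]
wrist_force: [0.0, 0.1, 1.0]
opening: 0.0849
```

servo_tool:
  moves:
    - [[0,0,0,1.4,-2,0,8.5],[0,0,0,2,-3,0,8.5],[0,0,0,2.3,-3.3,0,8.5],[0,0,0,2.3,-3.3,0,8.5],[0,0,0,2.3,-3.3,0,8.5],[0,0,0,2.3,-3.3,0,8.5],[0,0,0,2.3,-3.3,0,8.5],[0,0,0,2.3,-3.3,0,8.5],[0,0,0,2.3,-3.3,0,8.5],[0,0,0,2.3,-3.3,0,8.5]]

```text
time: 38.43
ee_pos: [0.4078, -0.2388, 0.2494]
tcp_rot: [-179.9, 0.3, -179.3]
wrist_force: [0.6, 0.9, 0.3]
opening: 0.0849
```

```bash
python3 - <<'E'
from h import *
go(.368,-.302,.19,180)
im=imaging.camera("side");cv2.imwrite("pics/s4.png",im[40:340,180:580])
E
```

```text
turn [-0.002  0.006  0.013] shift cm [ 4.09 -6.26  5.93] pos [ 0.4078 -0.2388  0.2494] rpy [-179.87    0.32 -179.26] open 0.0849 f [0.6 0.9 0.3] t 38.43
```

View pics/s4.png

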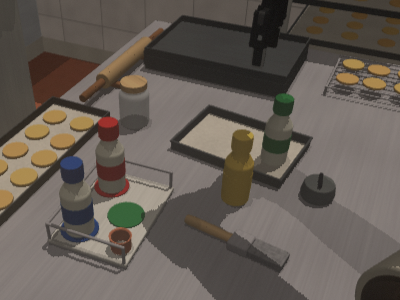

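Blue and red are upright on their mats. Moving to green at (.368,-.302).

servo_tool:
  moves:
    - [[-0.002,0.006,0.013,1.6,-2.4,0,8.5],[0,0,0,1.3,-2,0,8.5],[0,0,0,0.8,-1.2,1,8.5],[0,0,0,0.3,-0.4,2,8.5],[0,0,0,0,0,2.5,8.5]]

```text
time: 38.9
ee_pos: [0.3607, -0.3116, 0.1993]
tcp_rot: [-179.4, 0.4, 179.3]
wrist_force: [0.2, 0.4, -1.0]
opening: 0.0851
```

```bash
python3 - <<'E'
from h import *
go(.368,-.302,.12,180)
E
```

```text
turn [-0.01   0.006 -0.013] shift cm [-0.66  1.04  7.93] pos [ 0.3607 -0.3116  0.1993] rpy [-179.45    0.37  179.25] open 0.0851 f [ 0.2  0.4 -1. ] t 38.9
```

servo_tool:
  moves:
    - [[-0.01,0.006,-0.013,-0.6,0.9,0,8.5],[0,0,0,0,0,1.5,8.5],[0,0,0,0,0,2,8.5],[0,0,0,0,0,1.2,8.5]]

```text
time: 39.23
ee_pos: [0.3672, -0.3011, 0.151]
tcp_rot: [179.8, -0.0, 180.0]
wrist_force: [0.0, 0.7, -0.8]
opening: 0.0846
```

```bash
python3 - <<'E'
from h import *
go(.368,-.302,.12,180)
E
```

```text
turn [ 0.003 -0.001 -0.   ] shift cm [-0.09 -0.1   3.1 ] pos [ 0.3672 -0.3011  0.151 ] rpy [ 1.7983e+02 -4.0000e-02  1.8000e+02] open 0.0846 f [ 0.   0.7 -0.8] t 39.23
```

servo_tool:
  moves:
    - [[0.003,0,0,-0.1,-0.1,1,8.5],[0,0,0,0,0,1.2,8.5],[0,0,0,0,0,0.7,8.5]]

```text
time: 39.48
ee_pos: [0.3696, -0.3011, 0.1212]
tcp_rot: [-180.0, -0.0, -179.9]
wrist_force: [0.6, 0.3, -0.8]
opening: 0.0847
```

```bash
python3 - <<'E'
from h import *
go(.368,-.302,.12,180)
E
```

```text
turn [-0.    -0.     0.002] shift cm [ 0.16 -0.09  0.12] pos [ 0.3696 -0.3011  0.1212] rpy [-1.7998e+02 -1.0000e-02 -1.7987e+02] open 0.0847 f [ 0.6  0.3 -0.8] t 39.48
```

servo_tool:
  moves:
    - [[0,0,0,0.15,-0.1,0.1,8.5],[0,0,0,0,0,0,3.2],[0,0,0,0,0,0,3.2],[0,0,0,0,0,0,3.2],[0,0,0,0,0,0,3.2],[0,0,0,0,0,0,3.2],[0,0,0,0,0,0,3.2],[0,0,0,0,0,0,3.2]]

```text
time: 40.15
ee_pos: [0.3684, -0.3022, 0.1211]
tcp_rot: [-180.0, 0.0, -179.8]
wrist_force: [0.0, 0.3, -2.6]
opening: 0.0373
```

```bash
python3 - <<'E'
from h import *
go(.52,-.27,.21,180)
E
```

```text
turn [-0.001  0.001  0.003] shift cm [-15.17   3.18  -8.88] pos [ 0.3684 -0.3022  0.1211] rpy [-1.7997e+02  3.0000e-02 -1.7985e+02] open 0.0373 f [ 0.   0.3 -2.6] t 40.15
```

servo_tool:
  moves:
    - [[0,0,0,0,0,-1.5,3.2],[0,0,0,0,0,-2.5,3.2],[0,0,0,0,0,-2.5,3.2],[0,0,0,-0.8,0,-2,3.2],[0,0,0,-2,0,0,3.2],[0,0,0,-3,0.4,0,3.2],[0,0,0,-3,0.8,0,3.2],[0,0,0,-3,1.2,0,3.2],[0,0,0,-2,2,0,3.2],[0,0,0,-1,2.8,0,3.2],[0,0,0,0,3.2,0,3.2],[0,0,0,0,3.2,0,3.2]]

```text
time: 41.15
ee_pos: [0.5219, -0.1655, 0.2048]
tcp_rot: [179.9, -0.3, 179.6]
wrist_force: [0.3, 0.4, -3.0]
opening: 0.037
```

```bash
python3 - <<'E'
from h import *
go(.567,.009,.21,180)
E
```

```text
turn [ 0.001 -0.006 -0.008] shift cm [-4.37 17.48 -0.52] pos [ 0.5219 -0.1655  0.2048] rpy [179.95  -0.33 179.56] open 0.037 f [ 0.3  0.4 -3. ] t 41.15
```

servo_tool:
  moves:
    - [[0,-0.006,-0.008,0,3,-0.4,3.2],[0,0,0,0,3,0,3.2],[0,0,0,0,3,0,3.2],[0,0,0,-0.6,2.8,0,3.2],[0,0,0,-1.2,2,0,3.2],[0,0,0,-1.2,1,0,3.2],[0,0,0,-0.8,0.5,0,3.2],[0,0,0,-0.3,0,0.8,3.2]]

```text
time: 41.82
ee_pos: [0.5629, 0.0014, 0.1999]
tcp_rot: [179.8, -0.1, -179.6]
wrist_force: [0.4, -0.4, -2.6]
opening: 0.0368
```

```bash
python3 - <<'E'
from h import *
go(.567,.009,.15,180)
E
```

```text
turn [ 0.003 -0.002  0.007] shift cm [-0.43  0.74  4.99] pos [0.5629 0.0014 0.1999] rpy [ 1.7982e+02 -1.1000e-01 -1.7961e+02] open 0.0368 f [ 0.4 -0.4 -2.6] t 41.82
```

servo_tool:
  moves:
    - [[0.003,-0.002,0.007,-0.4,0.7,0.5,3.2],[0,0,0,0,0,1.5,3.2],[0,0,0,0,0,1.5,3.2],[0,0,0,0,0,1,3.2],[0,0,0,0,0,0.5,3.2]]

```text
time: 42.23
ee_pos: [0.5668, 0.0065, 0.1438]
tcp_rot: [-179.9, -0.2, 179.7]
wrist_force: [1.2, -0.2, -2.9]
opening: 0.0369
```

```bash
python3 - <<'E'
from h import *
go(.567,.009,.136,180)
E
```

```text
turn [-0.001 -0.003 -0.005] shift cm [-0.02  0.25  0.78] pos [0.5668 0.0065 0.1438] rpy [-179.92   -0.18  179.69] open 0.0369 f [ 1.2 -0.2 -2.9] t 42.23
```

servo_tool:
  moves:
    - [[0,-0.003,-0.005,0,0.25,0.3,3.2],[0,0,0,0,0.05,0.4,3.2],[0,0,0,0,0,0.2,3.2]]

```text
time: 42.48
ee_pos: [0.5659, 0.0085, 0.1329]
tcp_rot: [-179.9, -0.1, 179.9]
wrist_force: [0.4, 0.4, -2.0]
opening: 0.0371
```

```bash
python3 - <<'E'
from h import *
go(.567,.009,.133,180)
E
```

```text
turn [-0.002 -0.002 -0.002] shift cm [-0.11  0.05 -0.01] pos [0.5659 0.0085 0.1329] rpy [-1.7991e+02 -1.1000e-01  1.7987e+02] open 0.0371 f [ 0.4  0.4 -2. ] t 42.48
```

servo_tool:
  moves:
    - [[0,-0.002,-0.002,-0.1,0.05,0.1,3.2],[0,0,0,0,0,0.1,3.2]]

```text
time: 42.65
ee_pos: [0.5674, 0.0087, 0.133]
tcp_rot: [-179.9, 0.2, 180.0]
wrist_force: [-0.6, -0.1, -2.9]
opening: 0.037
```

```bash
python3 - <<'E'
from h import *
go(.567,.009,.133,180)
E
```

```text
turn [-0.002  0.003 -0.001] shift cm [ 0.04  0.03 -0.  ] pos [0.5674 0.0087 0.133 ] rpy [-1.7987e+02  1.6000e-01  1.7997e+02] open 0.037 f [-0.6 -0.1 -2.9] t 42.65
```

servo_tool:
  moves:
    - [[0,0.003,0,0.04,0,0.15,3.2],[0,0,0,0,0,0.1,3.2]]

```text
time: 42.82
ee_pos: [0.5681, 0.0087, 0.1329]
tcp_rot: [-179.9, 0.2, 180.0]
wrist_force: [-2.8, -0.6, 4.0]
opening: 0.0371
```

```bash
python3 - <<'E'
from h import *
go(.567,.009,.133,180)
E
```

```text
turn [-0.002  0.004 -0.001] shift cm [ 0.11  0.03 -0.01] pos [0.5681 0.0087 0.1329] rpy [-179.87    0.23  179.96] open 0.0371 f [-2.8 -0.6  4. ] t 42.82
```

Green is down. Release, retreat up and back towards the robot, clear of the views, then check.

servo_tool:
  moves:
    - [[0,0.003,0,0.1,0,0.05,3.2],[0,0,0,0,0,0,8.5],[0,0,0,0,0,0,8.5],[0,0,0,0,0,0,8.5],[0,0,0,0,0,0,8.5],[0,0,0,0,0,-2,8.5],[0,0,0,0,0,-3,8.5],[0,0,0,0,0,-3,8.5],[0,0,0,0,0,-3,8.5]]

```text
time: 43.57
ee_pos: [0.5645, 0.009, 0.2383]
tcp_rot: [-179.9, -0.6, 180.0]
wrist_force: [0.5, 0.0, -0.5]
opening: 0.0851
```

servo_tool:
  moves:
    - [[0,0,0,1,-2,0,8.5],[0,0,0,1.5,-3,0,8.5],[0,0,0,1.8,-3.5,0,8.5],[0,0,0,1.8,-3.5,0,8.5],[0,0,0,1.8,-3.5,0,8.5],[0,0,0,1.8,-3.5,0,8.5],[0,0,0,1.8,-3.5,0,8.5],[0,0,0,1.8,-3.5,0,8.5],[0,0,0,1.8,-3.5,0,8.5],[0,0,0,1.8,-3.5,0,8.5],[0,0,0,0,0,0,8.5]]

```text
time: 44.48
ee_pos: [0.3918, -0.3331, 0.2466]
tcp_rot: [-179.8, 0.1, -179.6]
wrist_force: [0.9, -0.1, -0.3]
opening: 0.085
```

```bash
python3 - <<'E'
from h import *
go(.567,.009,.133,180)
T=imaging.camera("top");S=imaging.camera("side");cv2.imwrite("pics/top4.png",T);cv2.imwrite("pics/side4.png",S)
M={"red":(.6347,-.0534),"green":(.5672,.010),"blue":(.6268,.0804)}
for c in HUE:
    ex=hull("top",*M[c],.135,.167,.019)[0]
    b=min(comps(mask(T,c)),key=lambda k:np.hypot(*(np.array(k[1])-ex))); p=fit({"top":np.array(b[1])},.135,.167,.019)[0]; print(c,b[:3],p.round(4),"err mm",((p-M[c])*1000).round(1))
cv2.imwrite("pics/e1.png",cv2.resize(T[170:285,260:410],None,fx=5.2,fy=5.2,interpolation=2))
cv2.imwrite("pics/e2.png",np.hstack([cv2.resize(T[230:365,110:225],(340,400),interpolation=2),cv2.resize(S[320:480,170:370],(460,400),interpolation=2)]))
E
```

```text
turn [-0.004  0.002  0.007] shift cm [-17.74  34.13  11.26] pos [ 0.3918 -0.3331  0.2466] rpy [-1.7977e+02  1.2000e-01 -1.7958e+02] open 0.085 f [ 0.9 -0.1 -0.3] t 44.48
red (490, [371.53, 191.3], [360, 179, 24, 26]) [ 0.6345 -0.0537] err mm [-0.2 -0.3]
green (391, [332.75, 229.89], [322, 219, 22, 23]) [0.5677 0.0098] err mm [ 0.5 -0.2]
blue (429, [291.3, 194.21], [280, 183, 23, 24]) [0.6272 0.0806] err mm [0.4 0.2]
```

View pics/e1.png

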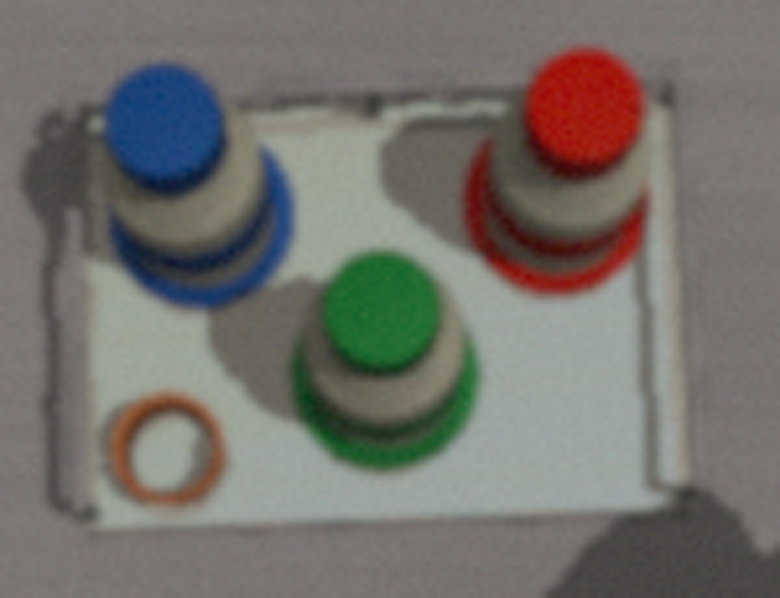

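View pics/e2.png

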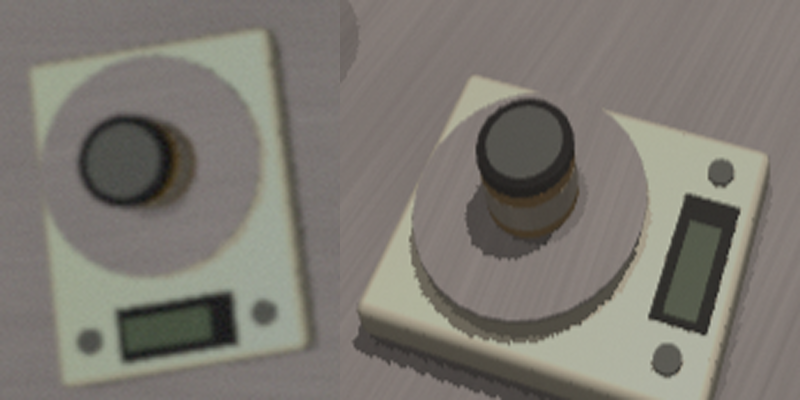

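View pics/side4.png

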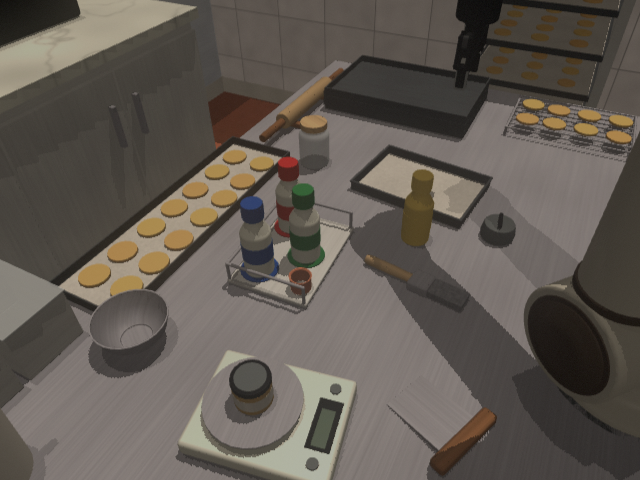

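```bash
python3 - <<'E'
from h import *
print(unproj("top",152.6,283.7,.1),unproj("side",250.1,320+144/2.5-.3,.1)," pan .4748,.3295")
E
```

```text
[0.47465159 0.32582246 0.1       ] [0.47409961 0.32879325 0.1       ]  pan .4748,.3295
```

```bash
python3 -c "
from h import *
print(bot.job_done(), bot.get_obs()['time'])"
```

```text
the job is handed in; nothing more can be done
the job is handed in; nothing more can be done
```

The job is done and handed in. I stood all three bottles on the empty tray, moved the tin to the scale, and put the bottles back in the order red, blue, green. The robot's clock stood at about 45 s, well under the 149 s limit.

**Bottles:** In the last pictures all three stand upright. Measured from above, each is within about 0.5 mm of the centre of its own colour's mat.

**Tin:** It stands upright on the pan. The top camera puts it about 3.7 mm off centre and the side camera about 1 mm; the robot's own position at release was within about 1.7 mm. The cameras are only good to about 2 mm.

**Everything else:** The ring cutter and the yellow bottle show no sign of having moved, and the gripper is open and touching nothing.

**What didn't go to plan:**
- Setting blue and red down on the tray was firmer than I intended: the wrist read about 46 N and 37 N, against the 120 N limit. That force came through the held bottle, not from the arm or gripper body pressing on anything. I set everything down more gently after that.
- The last joint reached its range limit on the first approach to blue, so I turned the gripper half a turn and carried on.

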